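# Set out the lost property for claiming

## Task

Set the lost property out on the birch display board: lay the jigsaw piece flat, midway between the two lunchboxes and in line with them; once it is let go there, lay the whistle flat on its middle. Sit the frog upright on the middle of the red lunchbox's lid, and lay the hairbrush, bristles up, on the board about 25 mm in front of the blue lunchbox (robot's side), along its long side and centred on it. Leave the lunchboxes, cup, toy car and eraser where they are.

Things in the scene. Friction and masses are not known exactly. Their poses are not given: they have to be found in the camera images.
- jigsaw: Loose chunky jigsaw piece of brown wood, 15 mm thick: a 50 x 50 mm square with a round knob that reaches 46 mm out from the centre along its +x, and a dark printed blank (no hole) near its -x edge. Origin: middle of the square, on the underside; z up. The two sides facing +y and -y are flat, 50 mm apart: a good grip. 40 g. Starts flat on the table.
- whistle: Loose silver metal pea whistle lying on its side, 18 mm high, about 48 mm long along its x: an upright round barrel 24 mm in diameter centred 10 mm from the origin along -x, and a 10 mm wide, 16 mm high mouthpiece running from there to x = +26 mm, lying from y = +1 to +11 mm. Origin: middle of its length, on the underside; z up. Grip the barrel across y (24 mm). 30 g (may vary by 20 percent). Starts on the table.
- frog: Loose purple rubber (stiff) frog, 53 mm long along x (head at +x), 40 mm wide over the legs, 37 mm high at the eyes; its body is 36 mm wide, 4 to 28 mm above its feet. Origin: under the middle, at the height of the feet; z up. Grip across y (36 to 40 mm). 50 g (may vary by 20 percent). Starts on the table.
- hairbrush: Loose pink plastic hairbrush lying on its flat back, bristles up, 160 mm long along x: handle 22 mm wide and 16 mm high from x = -80 to +10 mm, head 50 mm wide and 14 mm thick from x = +10 to +80 mm, bristles up to 25 mm above the underside. Origin: middle of its length, on the underside; z up. Grip the handle across y near x = -8 mm, which is near its balance point. 60 g (may vary by 20 percent). Starts on the table.
- red_lunchbox: Closed red lunchbox, 90 mm (x) by 130 mm (y), flat lid at 50 mm above its underside; a white carrying loop sticks out 17 mm from its far (+x) side, two white latches on its front (-x) side. Loose, 0.8 kg, standing on the display board. Origin: centre of its underside; z up. Its axes are parallel to the board's.
- blue_lunchbox: The same lunchbox in blue, standing on the board in line (along the board's y) with the red one, centres 280 mm apart, so that a 150 mm wide gap lies between them. Which of the two stands to the left changes. Origin: centre of its underside; z up.
- board: Birch plywood display board, fixed to the table, 200 mm (x) by 480 mm (y), 12 mm thick, its x pointing away from the robot. Origin: centre of its underside, on the table; z up. The lunchboxes stand 40 mm behind (+x of) its centre line, 140 mm to the left and right of its middle.
- cup: Loose green plastic cup, upright, 60 mm across and 70 mm high; to be left alone. Origin: centre of its underside.
- toy_car: Loose yellow toy car, 60 mm long along x, 34 mm wide over the wheels, 35 mm high; to be left alone. Origin: centre, at the wheels' underside.
- eraser: Loose white eraser in an orange sleeve, 27 x 50 x 15 mm; to be left alone. Origin: centre of its underside.
Mind the look-alikes: they are no part of the job. Several things look just like the frog: the one meant starts farthest from the robot's base.

How it is judged:
By the outcome, as a careful person would: the job done as asked, in the order asked, and still so for the second after the job is handed in, with the robot touching nothing.
It also fails if it takes over 99 s, if anything falls off the work surface, if the arm or the gripper's body presses on something with over 40 N, if the wrist force passes 120 N, or if a joint passes its speed limit or range.

## Robot

A 7-joint arm with a two-finger parallel gripper is mounted at the origin on the work surface. World frame = base frame: x ahead of the robot, y to its left, z up, the work surface at z = 0. Lengths are in m, angles in rad, forces in N, time in s.
With the tool pointing down it reaches from about 0.4 to 0.85 m from the base axis. Payload 4.5 kg.
Tool frame: the origin (TCP) lies at the very end of the fingers, on their centre line; the grasp point (between the pads) lies behind it (r.grip_depth is the z of the grasp point in the tool frame, in m); z points along the fingers, y is the direction in which the jaws open and shut (so a half turn about z gives the same grasp; the last joint's range is limited). The gripper opens to 88 mm and grips with 3 to 60 N. Pads are 18 mm wide; open, the fingers measure 123 mm over their backs; the gripper's body (75 mm by 187 mm) begins 45 mm behind the grasp point.
Start: joints at [1.281, 0.689, -0.195, 1.565, 0.157, 0.902, -0.215], TCP at [0.199, -0.593, 0.239] pointing down, gripper open.
Joint ranges: [-3.01, 3.01], [-0.46, 2.08], [-1.47, 1.51], [0.13, 2.56], [-1, 4.14], [0.04, 2.09], [-2.66, 2.66]. Speed limits (rad/s): [2.57, 2.57, 3.14, 3.14, 3.14, 3.14, 3.14].

## Interface

Orientations are given as a unit quaternion [x, y, z, w].
In Python, from plant import sensors, cams, r gives the robot as it stands. The module is installed in compiled form; this text tells all that it offers.
- The arm moves only by the tool drive_tool, never from a script. Its argument "series" is a list that holds one entry, the list of rows, each a list of 5 numbers: the shift along the world's x, y, z in mm, then the turn about the world's z in rad, then the finger opening in mm, from 0 to 88.1. A call has 1 to 10 rows; each row shifts and turns the commanded pose from where the row before left it; what a row does not reach is not made up. A row lasts 1/10 s, in which the tool goes at most 50 mm and 8.59 degrees, less where a joint would pass 70% of its speed; a pose out of reach is approached as far as the arm can. A call with a gripper value outside its range is refused whole. The fingers move at their own pace and stop on an object; "force" is the grip in N (left out, the last holds). Time passes only in rows, so rows that do not move let the fingers close. It gives the time, the measured TCP pose, the force and the opening at its end, in the units of the state.
- sensors.get_state(): the state, without advancing time (a new reading comes with each control period).
- cams.snapshot(name): name is "scene" or "top" or "wrist"; returns the picture (400x640x3 uint8, blue, green, red); there is no depth.
- cams.camera_model(name): a dict with "fx", "fy", "cx", "cy" (pixels), "camera_from_world" (4x4, takes a point from world to camera coordinates). Camera axes: x right, y down, z forward; pixel columns grow to the right and rows downward; lengths in m; the calibration is good to about 2 mm. A picture is of the moment at which its call begins: read the wrist's pose just before it. camera_model takes no time and is no camera call; for the wrist camera it gives the pose at the moment of the call.
- r.finish_job(): hands the job in, once; it reports no verdict.
Trained networks look in the newest picture that a camera, given by its name, has taken for a name from the list of things; names that differ only in an ending like _2 or _b are one class to them, and where a whole thing is asked for, a point or a joint stands for the part that bears it (a point fixed in the world has none). Each returns a list of dicts, best first, with "confidence" (0 to 1); they miss things now and then, are a little off and sometimes report something else, mostly with a low value. They report only what shows in the picture. A call takes as long as a camera call. They do not tell look-alikes from the thing itself.
- cams.trace(camera, name): "mask" (400x640 bool, what is visible of it) and "at" ([column, row] in pixels, amid what is visible of it).
- cams.mark_of(camera, name): "at" ([column, row] in pixels: a listed point, or the origin of a listed thing).
The state is a dict: "clock": time; "q": joint angles; "qd": joint speeds; "joint_torque": joint torques, N m; "tool_pos": TCP position; "eef_rot": TCP orientation; "contact_force": force on the tool from outside, world axes, zero at the start; "moment": the same for the moment, N m; "opening": opening from 0.0 (shut) to 1.0 (fully open).
Only numpy, scipy, OpenCV 4.12 (cv2) and the standard library are available. Lean on these libraries where they do the work, as an engineer would, in place of code of your own. Each camera call takes 0.05 s, during which the arm holds its last target.

## Working session

There is one attempt and no reset: what is moved stays moved. The work goes in short steps, Python scripts to look and compute and a tool call to move; the robot and the scene stay as the last step left them, time stands still between calls to the robot, and variables do not carry over. Pictures are saved under pics/ and viewed, and the job is handed in when it is done.

Besides the shell and the picture viewer there is one more tool, called after "Request:" by a JSON object that holds its "api" and its "payload", one argument or row to a line. drive_tool: Moves the arm, as the interface text tells. Its arguments: {"type":"object","properties":{"series":{"type":"array","items":{"type":"array","items":{"type":"array","items":{"type":"number"}}}},"force":{"type":"number"}},"required":["series"]}

```bash
mkdir -p pics; ls; python3 - <<'E'
from plant import sensors,cams,r
import cv2
for n in ["scene","top"]:
    cv2.imwrite(f"pics/{n}0.png",cams.snapshot(n))
    m=cams.camera_model(n); print(n,m)
s=sensors.get_state(); print(s, r.grip_depth)
E
```

```text
pics
scene {'fx': 426.60588185906045, 'fy': 426.60588185906045, 'cx': 329.29609039133527, 'cy': 208.0367674232143, 'camera_from_world': array([[ 0.87764685,  0.47926821,  0.00616348, -0.40886561],
       [ 0.3946764 , -0.71532441, -0.57666414, -0.15771138],
       [-0.2719679 ,  0.50854004, -0.81695807,  1.06270358],
       [ 0.        ,  0.        ,  0.        ,  1.        ]])}
top {'fx': 413.56637072963025, 'fy': 413.56637072963025, 'cx': 315.8093670387756, 'cy': 196.25420886637423, 'camera_from_world': array([[-3.47598806e-03, -9.99881889e-01, -1.49708199e-02,
        -6.74042014e-04],
       [-9.93686931e-01,  5.13244694e-03, -1.12071139e-01,
         4.65889702e-01],
       [ 1.12134739e-01,  1.44867501e-02, -9.93587407e-01,
         8.61255759e-01],
       [ 0.00000000e+00,  0.00000000e+00,  0.00000000e+00,
         1.00000000e+00]])}
{'clock': 0.1, 'q': array([ 1.28078504,  0.68987782, -0.19452403,  1.56622116,  0.15726899,
        0.90250749, -0.21509265]), 'qd': array([-0.00074535, -0.00354794,  0.00149682, -0.00103549,  0.00076567,
       -0.00072544,  0.00052858]), 'joint_torque': array([-3.23010761e-03, -5.28499174e+01, -1.27120011e+00, -1.53836578e+01,
       -5.24451735e-02,  2.02137933e-03,  5.29913359e-05]), 'tool_pos': array([ 0.1986529 , -0.59199708,  0.23800927]), 'eef_rot': array([ 9.86916310e-01,  1.61231312e-01, -1.77764208e-04, -7.93618829e-04]), 'contact_force': array([ 0.9450538 , -1.05707308, -1.0828857 ]), 'moment': array([ 0.02231407, -0.02106319,  0.01591537]), 'opening': 0.9991343867238356} -0.0187
```

View pics/scene0.png

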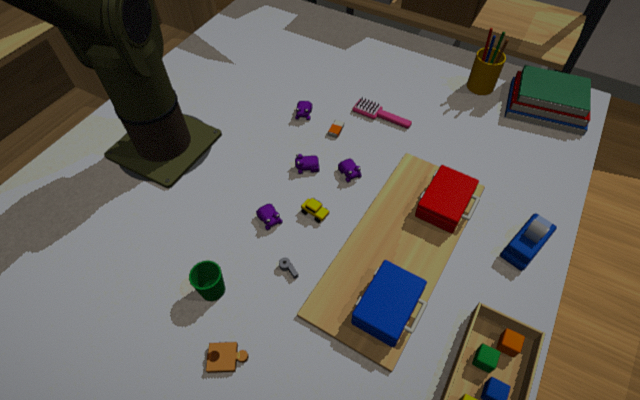

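View pics/top0.png

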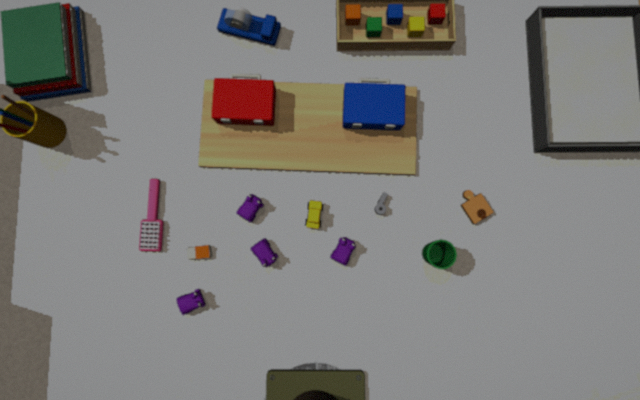

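```bash
cat > h.py <<'E'
import numpy as np, cv2
from scipy.optimize import minimize
from plant import sensors,cams,r
def box(x0,x1,y0,y1,z0,z1): return np.array([[x,y,z] for x in(x0,x1) for y in(y0,y1) for z in(z0,z1)])/1e3
def cyl(cx,cy,rad,z0,z1):
    a=np.linspace(0,2*np.pi,24,endpoint=False)
    return np.array([[cx+rad*np.cos(t),cy+rad*np.sin(t),z] for t in a for z in(z0,z1)])/1e3
M={'jigsaw':[box(-25,25,-25,25,0,15),box(20,36,-4,4,0,15),cyl(36,0,10,0,15)],
 'whistle':[cyl(-10,0,12,0,18),box(-10,26,1,11,0,16)],
 'hairbrush':[box(-80,10,-11,11,0,16),box(10,80,-25,25,0,14),box(15,75,-20,20,0,25)],
 'frog':[box(-26,20,-18,18,0,28),box(5,26.5,-14,14,4,37)],
 'red_lunchbox':[box(-45,45,-65,65,0,50),box(45,62,-22,22,20,30)],
 'blue_lunchbox':[box(-45,45,-65,65,0,50),box(45,62,-22,22,20,30)],
 'board':[box(-100,100,-240,240,0,12)]}
def proj(m,P):
    T=np.array(m['camera_from_world']);c=P@T[:3,:3].T+T[:3,3]
    return np.stack([m['fx']*c[:,0]/c[:,2]+m['cx'],m['fy']*c[:,1]/c[:,2]+m['cy']],1)
def unproj(m,uv,z):
    T=np.array(m['camera_from_world']);R=T[:3,:3];o=-R.T@T[:3,3]
    d=R.T@np.array([(uv[0]-m['cx'])/m['fx'],(uv[1]-m['cy'])/m['fy'],1.])
    return o+d*(z-o[2])/d[2]
def pose(p,P,z0):
    c,s=np.cos(p[2]),np.sin(p[2])
    return P@np.array([[c,s,0],[-s,c,0],[0,0,1]])+[p[0],p[1],z0]
def render(m,parts,p,z0,S,off,shape):
    im=np.zeros(shape,np.uint8)
    for P in parts:
        q=(proj(m,pose(p,P,z0))-off+0.5)*S-0.5
        cv2.fillConvexPoly(im,cv2.convexHull(np.round(q*16).astype(np.int32)),255,shift=4)
    return im
def fit(name,views,z0=0.,yaws=None,xy=None):
    """views: list of (model,mask). returns best list of (loss,p)"""
    parts=M[name];V=[]
    for m,k in views:
        ys,xs=np.nonzero(k);a=np.array([xs.min()-12,ys.min()-12]);b=np.array([xs.max()+13,ys.max()+13])
        a=np.maximum(a,0);b=np.minimum(b,[640,400]);S=4 if (b-a).max()<150 else 2
        cr=cv2.resize((k[a[1]:b[1],a[0]:b[0]]*255).astype(np.uint8),None,fx=S,fy=S,interpolation=cv2.INTER_LINEAR)
        cr=(cr>127).astype(np.float32)*255
        V.append((m,cr,S,a))
    if xy is None:
        m,k=views[0];ys,xs=np.nonzero(k);xy=unproj(m,(xs.mean(),ys.mean()),z0+.01)[:2]
    def loss(p):
        l=0
        for m,cr,S,a in V:
            im=render(m,parts,p,z0,S,a,cr.shape).astype(np.float32)
            l+=np.abs(cv2.GaussianBlur(im,(0,0),S)-cv2.GaussianBlur(cr,(0,0),S)).sum()/cr.sum()
        return l/len(V)
    res=[]
    for y in (np.arange(0,2*np.pi,np.pi/4) if yaws is None else yaws):
        o=minimize(loss,[*xy,y],method='Nelder-Mead',options=dict(initial_simplex=np.array([[*xy,y],[xy[0]+.01,xy[1],y],[xy[0],xy[1]+.01,y],[xy[0],xy[1],y+.3]]),xatol=1e-4,fatol=1e-5,maxiter=150))
        res.append((round(o.fun,4),np.round(o.x,4)))
    return sorted(res,key=lambda t:t[0])
E
python3 - <<'E'
from h import *
out={}
for n in ['top','scene']:
    im=cams.snapshot(n)
    for o in ['jigsaw','whistle','frog','hairbrush','red_lunchbox','blue_lunchbox','board']:
        t=cams.trace(n,o); out[n,o]=t
        print(n,o,[(round(d['confidence'],2),[round(float(a)) for a in d['at']],int(d['mask'].sum())) for d in t])
import pickle; pickle.dump(out,open('t0.pkl','wb'))
m=cams.camera_model('top')
print('mark frog',[(d['confidence'],d['at'],unproj(m,d['at'],0)[:2],np.hypot(*unproj(m,d['at'],0)[:2])) for d in cams.mark_of('top','frog')])
for o in ['cup','toy_car','eraser']:
    print(o,[(d['confidence'],unproj(m,d['at'],0)[:2]) for d in cams.mark_of('top',o)])
ms=cams.camera_model('scene')
for o in ['jigsaw','whistle','hairbrush']:
    for f in fit(o,[(m,out['top',o][0]['mask']),(ms,out['scene',o][0]['mask'])])[:3]: print(o,f)
for d in out['top','frog']: print('frog',fit('frog',[(m,d['mask'])])[:3])
for o in ['red_lunchbox','blue_lunchbox']:
    print(o,fit(o,[(m,out['top',o][0]['mask']),(ms,out['scene',o][0]['mask'])],z0=.012,yaws=[0])[:3])
E
```

```text
top jigsaw [(0.77, [473, 205], 686)]
top whistle [(0.7, [381, 207], 144)]
top frog [(0.92, [191, 303], 458), (0.89, [263, 251], 473), (0.6, [339, 250], 461), (0.56, [251, 208], 459)]
top hairbrush [(0.81, [150, 224], 1182), (0.32, [314, 214], 395)]
top red_lunchbox [(0.81, [244, 99], 3136)]
top blue_lunchbox [(0.89, [372, 107], 2997)]
top board [(0.74, [306, 138], 13263), (0.42, [242, 98], 2996)]
scene jigsaw [(0.47, [338, 129], 177)]
scene whistle [(0.72, [316, 210], 429), (0.62, [285, 268], 201)]
scene frog [(0.85, [267, 214], 449), (0.75, [302, 111], 255), (0.63, [306, 163], 351)]
scene hairbrush [(0.97, [376, 112], 643)]
scene red_lunchbox [(0.77, [446, 200], 2735), (0.4, [225, 358], 980)]
scene blue_lunchbox [(0.8, [389, 305], 3976)]
scene board [(0.73, [388, 252], 13107)]
mark frog [(0.93, [338.0, 249.5], array([ 0.35198134, -0.05019443]), np.float64(0.3555423265319711)), (0.81, [195.6, 302.1], array([0.24044944, 0.2577803 ]), np.float64(0.3525147074953998)), (0.63, [261.2, 250.7], array([0.34992734, 0.11725358]), np.float64(0.36904951433063427)), (0.6, [248.5, 209.1], array([0
[... 1012 characters left out ...]
array([0.2446, 0.263 , 5.1188]))]
frog [(np.float64(0.0565), array([0.3452, 0.1082, 3.7766])), (np.float64(0.0578), array([0.3453, 0.1083, 3.782 ])), (np.float64(0.058), array([0.3452, 0.1083, 3.7709]))]
frog [(np.float64(0.0646), array([ 0.349 , -0.0595, -0.4839])), (np.float64(0.0647), array([ 0.349 , -0.0594,  5.7702])), (np.float64(0.0655), array([ 0.3489, -0.0596, -0.4988]))]
frog [(np.float64(0.0794), array([ 0.4428,  0.1405, -0.5996])), (np.float64(0.0797), array([0.4428, 0.1405, 5.6849])), (np.float64(0.08), array([0.4428, 0.1404, 5.6959]))]
red_lunchbox [(np.float64(0.0679), array([ 0.6722,  0.1525, -0.0283]))]
blue_lunchbox [(np.float64(0.0785), array([ 0.661 , -0.1268, -0.052 ]))]
```

```bash
python3 - <<'E'
import cv2
im=cv2.imread('pics/top0.png')
a=cv2.resize(im[60:320,120:500],None,fx=2.1,fy=2.1,interpolation=cv2.INTER_CUBIC)
cv2.imwrite('pics/crop0.png',a)
h=cv2.resize(im[190:270,230:290],None,fx=7,fy=7,interpolation=cv2.INTER_CUBIC)
cv2.imwrite('pics/crop1.png',h)
E
```

```text
(no output)
```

View pics/crop0.png

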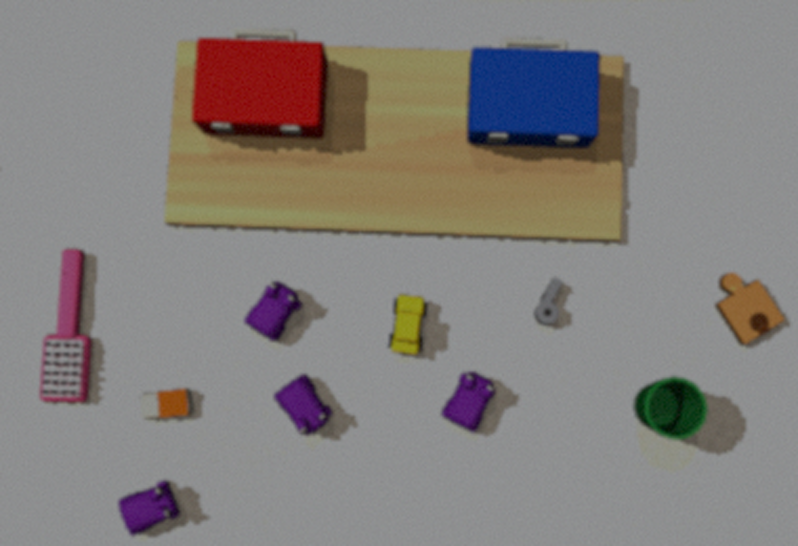

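View pics/crop1.png

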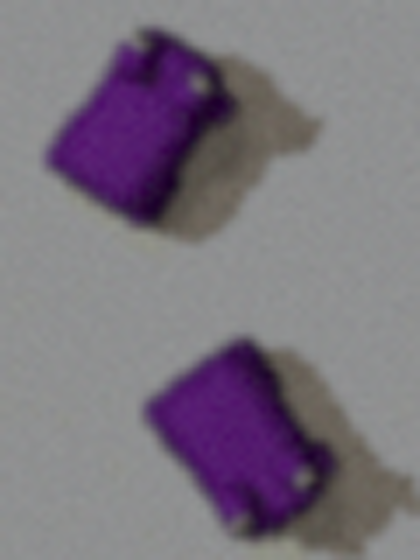

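Frog candidates in the top view are (250,208) at 0.46 m, (265,252) at 0.37 m, (343,251) at 0.36 m and (191,301) at 0.35 m. The one at (250,208) is farthest from the base, so it's the one meant. The crop shows it upright, with its head to the upper right. Next I'll refine the poses with colour masks.

```bash
cat >> h.py <<'E'
def cmask(im,name,at=None,rad=60):
    hsv=cv2.cvtColor(im,cv2.COLOR_BGR2HSV);H,S,Vv=[hsv[...,i].astype(int) for i in range(3)]
    k={'jigsaw':(H>5)&(H<22)&(S>110),'frog':(H>130)&(H<160)&(S>80),'hairbrush':(H>155)&(H<176)&(S>70),
       'red_lunchbox':((H<6)|(H>176))&(S>150),'blue_lunchbox':(H>105)&(H<125)&(S>120),
       'board':(H>10)&(H<30)&(S>60)&(Vv>90)}[name]
    k=k.astype(np.uint8)
    if at is not None:
        z=np.zeros_like(k);cv2.circle(z,(int(at[0]),int(at[1])),rad,1,-1);k=k*z
    n,l,st,c=cv2.connectedComponentsWithStats(k)
    if n<2: return None
    i=1+np.argmax(st[1:,4]);k=(l==i)
    cs,_=cv2.findContours(k.astype(np.uint8),cv2.RETR_EXTERNAL,cv2.CHAIN_APPROX_NONE)
    o=np.zeros(k.shape,np.uint8);cv2.drawContours(o,cs,-1,1,-1);return o>0
def overlay(im,m,items,fn,crop,S):
    a=cv2.resize(im[crop[1]:crop[3],crop[0]:crop[2]],None,fx=S,fy=S,interpolation=cv2.INTER_CUBIC)
    for name,p,z0 in items:
        k=render(m,M[name],p,z0,S,np.array(crop[:2]),a.shape[:2])
        cs,_=cv2.findContours(k,cv2.RETR_EXTERNAL,cv2.CHAIN_APPROX_NONE);cv2.drawContours(a,cs,-1,(0,255,0),1)
    cv2.imwrite(fn,a)
E
python3 - <<'E'
from h import *
im=cv2.imread('pics/top0.png');sc=cv2.imread('pics/scene0.png')
m=cams.camera_model('top');ms=cams.camera_model('scene')
S={'jigsaw':((475,207),(222,357),0),'frog':((250,208),(348,169),0),'hairbrush':((152,215),(380,112),0),'red_lunchbox':((244,100),(447,197),.012),'blue_lunchbox':((374,105),(389,302),.012)}
for o,(a,b,z) in S.items():
    k=cmask(im,o,a);k2=cmask(sc,o,b)
    y=[-.04] if 'lunch' in o else None
    print(o,k.sum(),k2.sum())
    for V in ([(m,k)],[(ms,k2)],[(m,k),(ms,k2)]):
        print('  ',[ (float(f[0]),f[1].tolist()) for f in fit(o,V,z0=z,yaws=y)[:2]])
import pickle;t=pickle.load(open('t0.pkl','rb'))
print('whistle',fit('whistle',[(m,t['top','whistle'][0]['mask'])])[:3])
print('whistle',fit('whistle',[(m,t['top','whistle'][0]['mask']),(ms,t['scene','whistle'][1]['mask'])])[:3])
E
```

```text
jigsaw 613 964
   [(0.1609, [0.4411, -0.3531, 0.5501]), (0.162, [0.4389, -0.3522, 0.5561])]
   [(0.1192, [0.44, -0.3517, 0.5019]), (0.1231, [0.4402, -0.3524, 0.5291])]
   [(0.14, [0.4398, -0.3519, 0.5208]), (0.1418, [0.4401, -0.3519, 0.5511])]
frog 400 351
   [(0.1586, [0.3459, 0.1081, 3.7723]), (0.1594, [0.3464, 0.1078, 3.7911])]
   [(0.2896, [0.3468, 0.1059, 3.7674]), (0.2899, [0.3464, 0.1066, 3.7665])]
   [(0.2285, [0.3463, 0.1073, 3.7814]), (0.2292, [0.3458, 0.1081, 3.771])]
hairbrush 622 431
   [(1.0, [0.4606, 0.2257, 3.4854]), (1.0, [0.5047, 0.1901, 2.0578])]
   [(1.0189, [0.4286, 0.3568, 3.0604]), (1.025, [0.4286, 0.358, 3.0859])]
   [(1.123, [0.4294, 0.3573, 3.0859]), (1.1235, [0.4295, 0.356, 3.1382])]
red_lunchbox 2588 2498
   [(0.2056, [0.6719, 0.1527, 0.0079])]
   [(0.1449, [0.6722, 0.1555, -0.0192])]
   [(0.178, [0.6723, 0.1523, -0.0169])]
blue_lunchbox 2615 3691
   [(0.1811, [0.6591, -0.1272, -0.0901])]
   [(0.1324, [0.6597, -0.1258, -0.0244])]
   [(0.1588, [0.6597, -0.1267, -0.0273])]
whistle [(np.float64(0.2296), array([ 0.4485, -0.145 ,  5.7141])), (np.float64(0.2313), array([ 0.4484, -0.1451,  5.715 ])), (np.float64(0.2323), array([ 0.4484, -0.1453, -0.5683]))]
whistle [(np.float64(0.2131), array([ 0.4482, -0.1473,  5.8005])), (np.float64(0.2138), array([ 0.4482, -0.1472,  5.8012])), (np.float64(0.214), array([ 0.4488, -0.1475, -0.4961]))]
```

Request:
{"api": "drive_tool", "payload": {
  "series": [
    [[30, 30, 0, 0.03, 88], [30, 30, 0, 0.03, 88], [30, 30, 0, 0.03, 88], [30, 30, 0, 0.03, 88], [30, 30, 0, 0.03, 88], [30, 30, 0, 0.03, 88], [30, 30, 0, 0.02, 88], [20, 20, 0, 0, 88], [0, 0, 0, 0, 88]]
  ]
}}

```text
clock: 2.0
tool_pos: [0.4333, -0.3579, 0.2391]
eef_rot: [0.965, 0.263, 0.002, -0.001]
contact_force: [0.3, 0.3, 0.5]
opening: 1.001
```

```bash
python3 - <<'E'
from h import *
s=sensors.get_state();print(s['clock'],s['tool_pos'],s['eef_rot'],s['q'].round(2))
mw=cams.camera_model('wrist');im=cams.snapshot('wrist');cv2.imwrite('pics/w1.png',im)
print(mw)
k=cmask(im,'jigsaw')
for f in fit('jigsaw',[(mw,k)],xy=(.44,-.352))[:3]: print(f)
m=cams.camera_model('top')
for uv in [(205.7,79.5),(416.7,86.7),(415.7,174.3),(198.6,166.7)]: print(unproj(m,uv,.012)[:2])
E
```

```text
2.0 [ 0.43333077 -0.35786057  0.23905495] [ 9.64763532e-01  2.63110303e-01  1.95950564e-03 -6.75336609e-04] [ 0.75  0.61 -0.23  1.76  0.18  0.79 -0.6 ]
{'fx': 323.24432377172076, 'fy': 323.24432377172076, 'cx': 311.1717530761381, 'cy': 202.6022233400456, 'camera_from_world': array([[ 5.08073153e-01, -8.61313402e-01, -9.45777280e-04,
        -5.27851067e-01],
       [-8.16993774e-01, -4.82276925e-01,  3.16117288e-01,
         1.38234972e-01],
       [-2.72732184e-01, -1.59838013e-01, -9.48719645e-01,
         4.52167719e-01],
       [ 0.00000000e+00,  0.00000000e+00,  0.00000000e+00,
         1.00000000e+00]])}
(np.float64(1.0), array([ 0.44 , -0.352,  0.   ]))
(np.float64(1.0), array([ 0.44  , -0.352 ,  0.7854]))
(np.float64(1.0), array([ 0.44  , -0.352 ,  1.5708]))
[0.73447367 0.24562683]
[ 0.71316417 -0.22925553]
[ 0.51464011 -0.22097753]
[0.53447619 0.25606629]
```

View pics/w1.png

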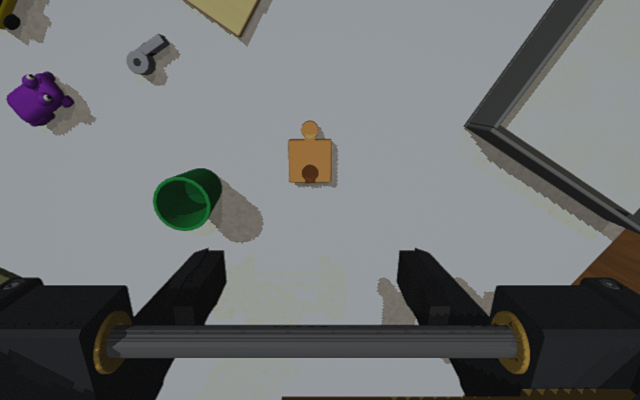

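```bash
cat >> h.py <<'E'
def jaw(q):
    # tool y direction angle
    from scipy.spatial.transform import Rotation as R
    y=R.from_quat(q).as_matrix()[:,1];return np.arctan2(y[1],y[0])
def wrapj(a): return (a+np.pi/2)%np.pi-np.pi/2
E
python3 - <<'E'
from h import *
s=sensors.get_state()
mw=cams.camera_model('wrist');im=cv2.imread('pics/w1.png')
k=cmask(im,'jigsaw',(310,160),55)
f=fit('jigsaw',[(mw,k)],xy=(.44,-.352))
for x in f[:3]: print(x)
overlay(im,mw,[('jigsaw',f[0][1],0)],'pics/o1.png',(250,90,370,220),4)
p=f[0][1];print('shift',(p[:2]-s['tool_pos'][:2])*1e3,'turn',wrapj(p[2]+np.pi/2-jaw(s['eef_rot'])),jaw(s['eef_rot']))
E
```

```text
(np.float64(0.0879), array([ 0.4366, -0.3541,  0.5283]))
(np.float64(0.089), array([ 0.4365, -0.3544,  0.5302]))
(np.float64(0.2674), array([ 0.4381, -0.3544,  5.219 ]))
shift [5.83123981 6.4294435 ] turn -0.0002836741473339899 -1.0422126526475628
```

View pics/o1.png

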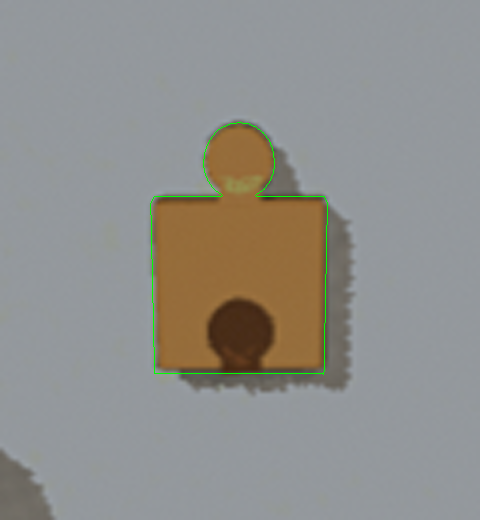

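```bash
python3 - <<'E'
from h import *
for i in range(5):
    s=sensors.get_state();mw=cams.camera_model('wrist');T=mw['camera_from_world'];c=-T[:3,:3].T@T[:3,3]
    print(s['clock'],s['tool_pos'].round(4),s['q'].round(3),c.round(4),s['qd'].round(3))
    if i in(2,3):cams.snapshot('wrist')
E
```

```text
2.05 [ 0.4308 -0.3605  0.2389] [ 0.751  0.607 -0.225  1.759  0.178  0.795 -0.602] [ 0.5024 -0.3184  0.3844] [0.05  0.001 0.056 0.008 0.017 0.006 0.009]
2.05 [ 0.4308 -0.3605  0.2389] [ 0.751  0.607 -0.225  1.759  0.178  0.795 -0.602] [ 0.5024 -0.3184  0.3844] [0.05  0.001 0.056 0.008 0.017 0.006 0.009]
2.05 [ 0.4308 -0.3605  0.2389] [ 0.751  0.607 -0.225  1.759  0.178  0.795 -0.602] [ 0.5024 -0.3184  0.3844] [0.05  0.001 0.056 0.008 0.017 0.006 0.009]
2.1 [ 0.429  -0.3624  0.2388] [ 0.753  0.607 -0.223  1.759  0.178  0.795 -0.601] [ 0.501  -0.3204  0.3841] [ 0.037 -0.     0.032  0.005  0.004  0.001  0.001]
2.15 [ 0.428  -0.3634  0.2387] [ 0.755  0.607 -0.221  1.759  0.178  0.795 -0.601] [ 0.5002 -0.3215  0.384 ] [ 0.021 -0.     0.014  0.001 -0.002 -0.001 -0.002]
```

```bash
cat >> h.py <<'E'
def look(name,at,rad=60,xy=None,z0=0.,fn=None,yaws=None,S=3,mask=None):
    s=sensors.get_state();mw=cams.camera_model('wrist');im=cams.snapshot('wrist')
    if fn: cv2.imwrite(fn+'.png',im)
    if at is None: at=proj(mw,np.array([[*xy,z0+.01]]))[0]
    k=cmask(im,name,at,rad) if mask is None else mask(im,at)
    f=fit(name,[(mw,k)],xy=xy,z0=z0,yaws=yaws);p=f[0][1]
    for x in f[:2]: print(x)
    if fn:
        c=[int(max(0,at[0]-100)),int(max(0,at[1]-90)),int(min(640,at[0]+100)),int(min(400,at[1]+90))]
        overlay(im,mw,[(name,p,z0)],fn+'o.png',c,S)
    print('clock',s['clock'],'tcp',s['tool_pos'].round(4),'jaw',jaw(s['eef_rot']).round(4),'qd',np.abs(s['qd']).max().round(3))
    print('shift',((p[:2]-s['tool_pos'][:2])*1e3).round(1),'turn y-grip',round(float(wrapj(p[2]+np.pi/2-jaw(s['eef_rot']))),3))
    return p
E
python3 - <<'E'
from h import *
look('jigsaw',(310,160),55,(.44,-.352),fn='pics/j1')
E
```

```text
(np.float64(0.0793), array([ 0.4396, -0.351 ,  0.5414]))
(np.float64(0.08), array([ 0.44  , -0.3509,  0.5205]))
clock 2.15 tcp [ 0.428  -0.3634  0.2387] jaw -1.048 qd 0.021
shift [11.6 12.4] turn y-grip 0.019
```

Request:
{"api": "drive_tool", "payload": {
  "series": [
    [[12, 12, -30, 0.01, 88], [0, 0, -30, 0, 88], [0, 0, -30, 0, 88], [0, 0, -30, 0, 88], [0, 0, -30, 0, 88], [0, 0, -30, 0, 88], [0, 0, 0, 0, 88], [0, 0, 0, 0, 88], [0, 0, 0, 0, 88]]
  ]
}}

```text
clock: 3.1
tool_pos: [0.4414, -0.3518, 0.0603]
eef_rot: [0.965, 0.263, 0.001, 0.001]
contact_force: [-0.0, 0.8, 1.4]
opening: 0.994
```

```bash
python3 - <<'E'
from h import *
s=sensors.get_state();print(s['clock'],s['tool_pos'].round(4),jaw(s['eef_rot']),s['qd'].round(3))
cv2.imwrite('pics/j2.png',cams.snapshot('wrist'))
s=sensors.get_state();print(s['clock'],s['tool_pos'].round(4))
E
```

```text
3.1 [ 0.4414 -0.3518  0.0603] -1.0382878989438082 [-0.005 -0.009 -0.003  0.001 -0.    -0.005 -0.001]
3.15 [ 0.4415 -0.3517  0.0604]
```

View pics/j2.png

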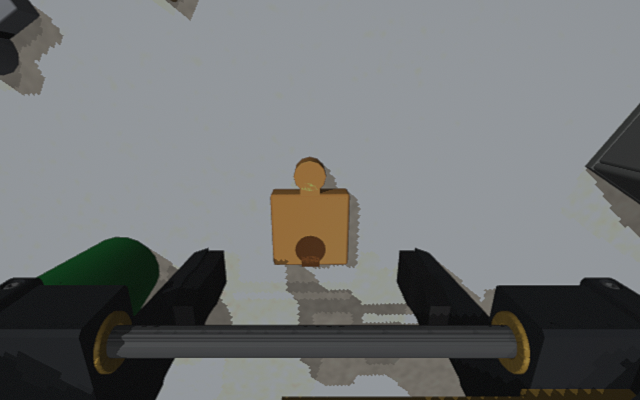

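Request:
{"api": "drive_tool", "payload": {
  "series": [
    [[-1, 0, -25, 0, 88], [-1, 1, -15, 0, 80], [0, 0, -13, 0, 75], [0, 0, 0, 0, 60], [0, 0, 0, 0, 45], [0, 0, 0, 0, 40], [0, 0, 0, 0, 40], [0, 0, 0, 0, 40]]
  ],
  "force": 20
}}

```text
clock: 3.95
tool_pos: [0.4395, -0.3501, 0.0066]
eef_rot: [0.965, 0.264, 0.001, 0.001]
contact_force: [0.2, 0.4, 4.2]
opening: 0.563
```

Request:
{"api": "drive_tool", "payload": {
  "series": [
    [[0, 0, 10, 0, 40], [0, 0, 25, 0, 40], [0, 0, 30, 0, 40], [0, 0, 35, 0, 40], [0, 0, 35, 0, 40], [0, 10, 35, 0, 40], [10, 20, 30, 0, 40], [15, 25, 10, -0.06, 40], [15, 25, 0, -0.06, 40], [15, 25, 0, -0.06, 40]]
  ]
}}

```text
clock: 4.95
tool_pos: [0.4941, -0.2436, 0.217]
eef_rot: [0.985, 0.175, 0.0, 0.0]
contact_force: [-0.3, 0.3, -0.4]
opening: 0.564
```

Request:
{"api": "drive_tool", "payload": {
  "series": [
    [[15, 25, 0, -0.06, 40], [15, 25, 0, -0.06, 40], [15, 25, 0, -0.06, 40], [15, 25, 0, -0.06, 40], [15, 25, 0, -0.06, 40], [15, 25, 0, -0.06, 40], [15, 25, 0, -0.03, 40], [15, 25, 0, 0, 40], [10, 15, 0, 0, 40], [0, 0, 0, 0, 40]]
  ]
}}

```text
clock: 5.95
tool_pos: [0.6247, -0.0262, 0.2159]
eef_rot: [1.0, -0.016, 0.0, -0.001]
contact_force: [0.4, 1.2, 0.5]
opening: 0.562
```

Request:
{"api": "drive_tool", "payload": {
  "series": [
    [[15, 20, 0, 0, 40], [10, 15, 0, 0, 40], [0, 0, 0, 0, 40], [0, 0, 0, 0, 40], [0, 0, 0, 0, 40]]
  ]
}}

```text
clock: 6.45
tool_pos: [0.6478, 0.0027, 0.2158]
eef_rot: [1.0, -0.019, -0.001, 0.001]
contact_force: [-0.3, -0.2, -0.9]
opening: 0.565
```

```bash
python3 - <<'E'
from h import *
s=sensors.get_state();print(s['clock'],s['tool_pos'].round(4),jaw(s['eef_rot']),s['qd'].round(3),s['q'].round(2))
cv2.imwrite('pics/j3.png',cams.snapshot('wrist'))
E
```

```text
6.45 [0.6478 0.0027 0.2158] -1.6097142162404556 [-0.001 -0.    -0.005 -0.006 -0.003 -0.001 -0.004] [-0.09  0.74  0.02  1.52 -0.01  0.88 -1.67]
```

View pics/j3.png

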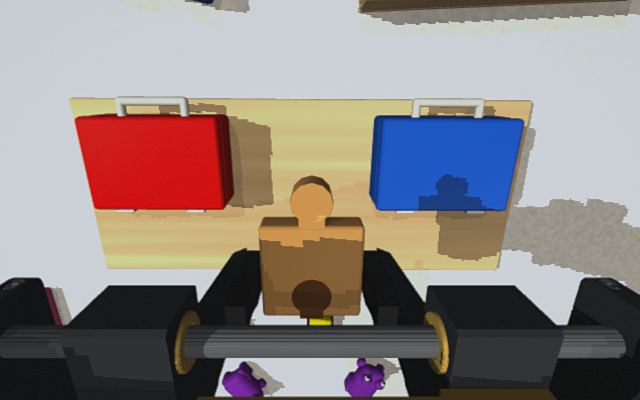

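```bash
cat >> h.py <<'E'
M['red_lunchbox']=M['blue_lunchbox']=[box(-45,45,-65,65,0,50)]
M['both']=[box(-5,85,75,205,12,62),box(-5,85,-205,-75,12,62)]
E
python3 - <<'E'
from h import *
mw=cams.camera_model('wrist');im=cv2.imread('pics/j3.png')
kr=cmask(im,'red_lunchbox',(155,160),110);kb=cmask(im,'blue_lunchbox',(450,165),110)
fr=fit('red_lunchbox',[(mw,kr)],.012,[-.04],(.67,.152))[0];fb=fit('blue_lunchbox',[(mw,kb)],.012,[-.04],(.66,-.128))[0]
f=fit('both',[(mw,kr|kb)],0,[-.04],(.624,.013))[0]
print(fr,fb,f)
p=f[1];c,s=np.cos(p[2]),np.sin(p[2]);print('mid from both',p[0]+.04*c,p[1]+.04*s, 'mid',(fr[1]+fb[1])/2)
overlay(im,mw,[('red_lunchbox',fr[1],.012),('blue_lunchbox',fb[1],.012),('board',p,0)],'pics/j3o.png',(60,60,540,300),1.6)
E
```

```text
(np.float64(0.0725), array([ 0.6722,  0.151 , -0.0169])) (np.float64(0.0746), array([ 0.6608, -0.1248, -0.073 ])) (np.float64(0.0772), array([ 0.6248,  0.0151, -0.043 ]))
mid from both 0.6647630256976506 0.013380529997666011 mid [ 0.6665   0.0131  -0.04495]
```

View pics/j3o.png

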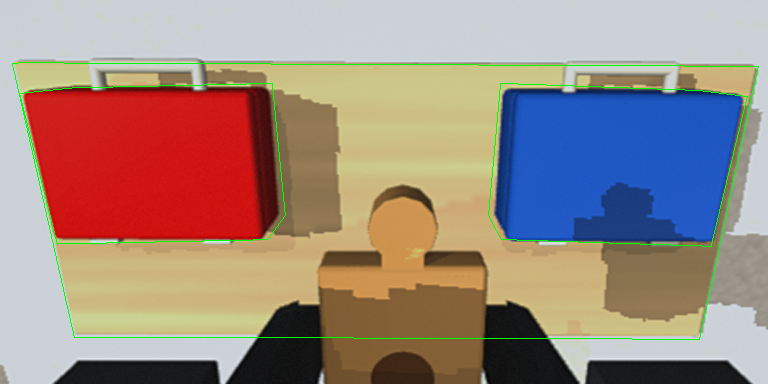

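Request:
{"api": "drive_tool", "payload": {
  "series": [
    [[10, 6, -20, 0, 40], [8, 4, -30, 0, 40], [0, 0, -35, 0, 40], [0, 0, -35, 0, 40], [0, 0, -30, 0, 40], [0, 0, -20, 0, 40], [0, 0, -12, 0, 40], [0, 0, 0, 0, 40], [0, 0, 0, 0, 40]]
  ]
}}

```text
clock: 7.4
tool_pos: [0.6675, 0.0149, 0.0346]
eef_rot: [1.0, -0.018, 0.001, 0.0]
contact_force: [0.2, -0.3, -0.5]
opening: 0.567
```

```bash
python3 - <<'E'
from h import *
s=sensors.get_state();print(s['clock'],s['tool_pos'].round(4),jaw(s['eef_rot']),s['contact_force'])
cv2.imwrite('pics/j4.png',cams.snapshot('wrist'))
E
```

```text
7.4 [0.6675 0.0149 0.0346] -1.6075891480539357 [ 0.2201912  -0.34501253 -0.46622442]
```

View pics/j4.png

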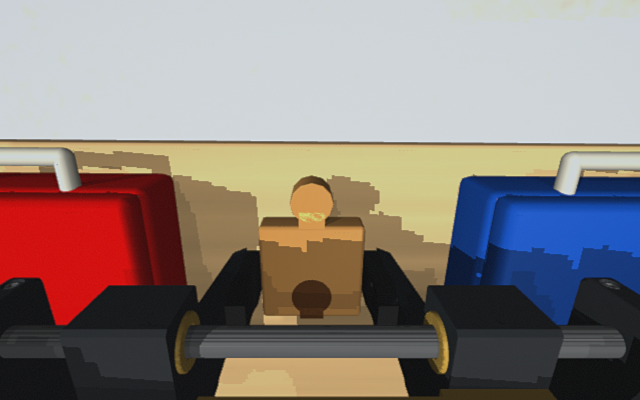

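Request:
{"api": "drive_tool", "payload": {
  "series": [
    [[-2, -2, -8, 0, 40], [0, 0, -4, 0, 40], [0, 0, -3, 0, 40], [0, 0, 0, 0, 40], [0, 0, 0, 0, 40]]
  ]
}}

```text
clock: 7.95
tool_pos: [0.665, 0.0135, 0.0187]
eef_rot: [1.0, -0.018, 0.0, 0.0]
contact_force: [-0.2, -1.0, 0.1]
opening: 0.559
```

Request:
{"api": "drive_tool", "payload": {
  "series": [
    [[0, 0, -1, 0, 40], [0, 0, 0, 0, 40], [0, 0, 0, 0, 54], [0, 0, 0, 0, 60], [0, 0, 0, 0, 66], [0, 0, 0, 0, 66], [0, 0, 20, 0, 66], [0, 0, 30, 0, 66], [0, 0, 30, 0, 66]]
  ]
}}

```text
clock: 8.85
tool_pos: [0.6644, 0.0134, 0.098]
eef_rot: [1.0, -0.018, -0.001, 0.0]
contact_force: [0.6, -0.2, 0.1]
opening: 0.748
```

Request:
{"api": "drive_tool", "payload": {
  "series": [
    [[-10, 0, 30, 0, 66], [-30, -20, 30, 0, 80], [-30, -20, 20, 0, 80], [-30, -20, 0, -0.06, 80], [-30, -20, 0, -0.1, 80], [-20, -20, 0, -0.1, 80], [-20, -20, 0, -0.1, 80], [-10, -20, 0, -0.1, 80], [0, 0, 0, 0, 80], [0, 0, 0, 0, 80]]
  ]
}}

```text
clock: 9.85
tool_pos: [0.4859, -0.1265, 0.1778]
eef_rot: [0.969, -0.245, 0.001, -0.0]
contact_force: [0.7, 0.3, 0.8]
opening: 0.91
```

```bash
python3 - <<'E'
from h import *
s=sensors.get_state();mw=cams.camera_model('wrist');im=cams.snapshot('wrist');cv2.imwrite('pics/k1.png',im);print(s['clock'],s['tool_pos'].round(4),jaw(s['eef_rot']),np.abs(s['qd']).max())
kr=proj(mw,np.array([[.665,.0135,.02],[.448,-.147,.01]]));print(kr)
E
```

```text
9.85 [ 0.4859 -0.1265  0.1778] -2.066480878145514 0.026131145879467126
[[ 74.99069273  84.02072357]
 [346.43145208 203.539092  ]]
```

View pics/k1.png

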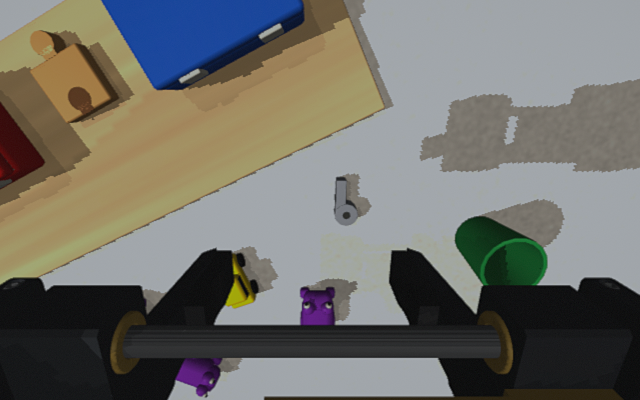

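```bash
python3 - <<'E'
from h import *
def tm(im,at):
    t=cams.trace('wrist','whistle');print([(round(d['confidence'],2),d['at'],int(d['mask'].sum())) for d in t])
    return min(t,key=lambda d:np.hypot(*(np.array(d['at'])-at)))['mask']
p=look('whistle',(345,202),xy=(.448,-.147),fn='pics/k2',mask=tm,S=4)
p=look('jigsaw',(73,85),45,xy=(.665,.0135),z0=.012,fn='pics/k3')
E
```

```text
[(0.58, [346.1, 206.1], 758)]
(np.float64(0.0901), array([ 0.4485, -0.1468,  5.7851]))
(np.float64(0.091), array([ 0.449 , -0.147 , -0.4969]))
clock 9.9 tcp [ 0.4863 -0.1257  0.1777] jaw -2.0649 qd 0.012
shift [-37.8 -21.1] turn y-grip -0.004
(np.float64(0.1746), array([ 0.6643,  0.0136, -0.0262]))
(np.float64(0.1747), array([0.6643, 0.0137, 6.2561]))
clock 10.0 tcp [ 0.4861 -0.1252  0.1776] jaw -2.0641 qd 0.008
shift [178.2 138.8] turn y-grip 0.467
```

View pics/k2o.png

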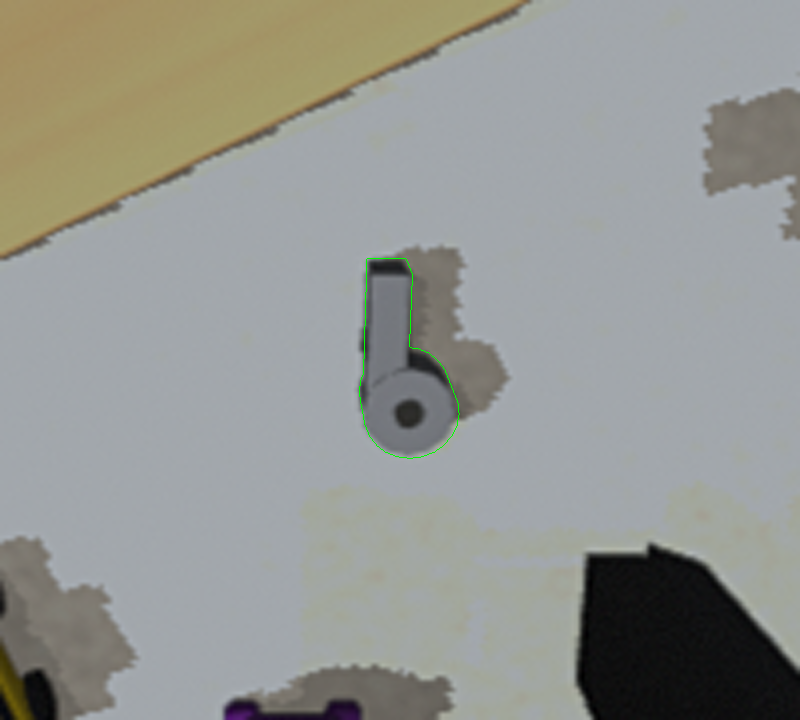

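View pics/k3o.png

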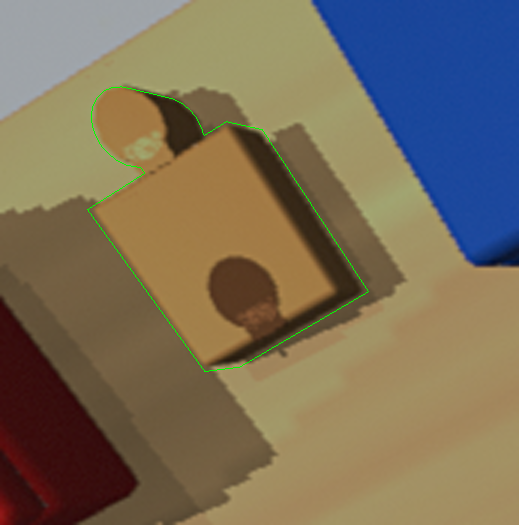

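Request:
{"api": "drive_tool", "payload": {
  "series": [
    [[-15, -6, 0, 0, 60], [-16, -6, -20, 0, 60], [-15, -5, -30, 0, 60], [0, 0, -30, 0, 60], [0, 0, -30, 0, 60], [0, 0, -20, 0, 60], [0, 0, 0, 0, 60], [0, 0, 0, 0, 60], [0, 0, 0, 0, 60]]
  ]
}}

```text
clock: 10.95
tool_pos: [0.4397, -0.1435, 0.0487]
eef_rot: [0.969, -0.245, 0.001, 0.0]
contact_force: [-0.9, 0.0, 0.1]
opening: 0.682
```

```bash
python3 - <<'E'
from h import *
s=sensors.get_state();print(s['clock'],s['tool_pos'].round(4),jaw(s['eef_rot']),s['contact_force'])
cv2.imwrite('pics/k4.png',cams.snapshot('wrist'))
E
```

```text
10.95 [ 0.4397 -0.1435  0.0487] -2.066369806887919 [-0.93803269  0.04055739  0.08084814]
```

View pics/k4.png

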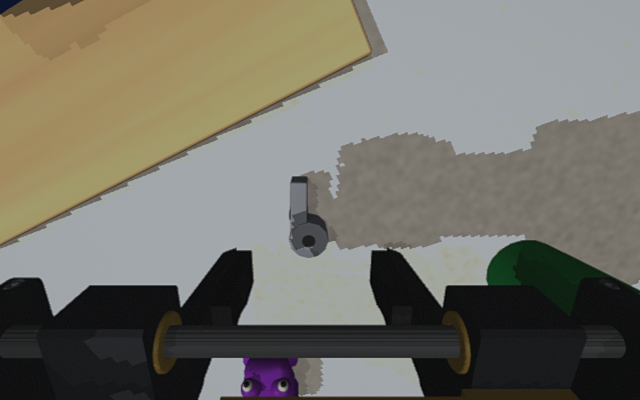

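Request:
{"api": "drive_tool", "payload": {
  "series": [
    [[0, 1, -20, 0, 60], [0, 0, -14, 0, 50], [0, 0, -10, 0, 50], [0, 0, 0, 0, 35], [0, 0, 0, 0, 20], [0, 0, 0, 0, 15], [0, 0, 0, 0, 15], [0, 0, 0, 0, 15]]
  ],
  "force": 15
}}

```text
clock: 11.8
tool_pos: [0.4438, -0.1441, 0.0082]
eef_rot: [0.969, -0.246, -0.004, -0.0]
contact_force: [-0.2, 0.0, 6.2]
opening: 0.265
```

```bash
python3 - <<'E'
from h import *
cv2.imwrite('pics/k5.png',cams.snapshot('wrist'))
s=sensors.get_state();print(s['clock'],s['tool_pos'].round(4),jaw(s['eef_rot']),s['contact_force'],s['opening'],s['qd'].round(3))
E
```

```text
11.85 [ 0.4438 -0.1441  0.0082] -2.0669228074011046 [-0.28699457  0.03482836  6.9234762 ] 0.262525850072818 [-0.001 -0.001  0.    -0.    -0.002  0.    -0.   ]
```

View pics/k5.png

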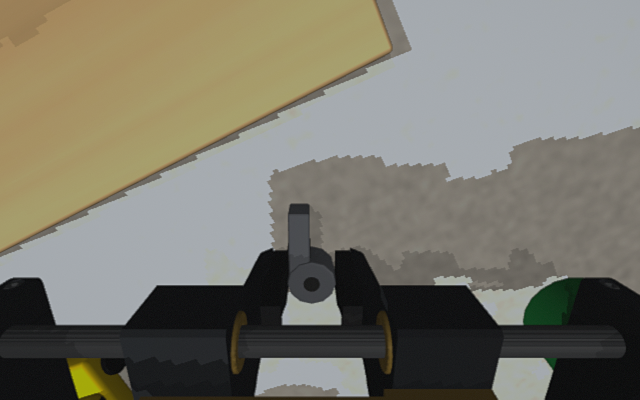

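Request:
{"api": "drive_tool", "payload": {
  "series": [
    [[0, 0, 10, 0, 15], [0, 0, 20, 0, 15], [0, 0, 10, 0, 15], [0, 0, 0, 0, 15], [0, 0, 0, 0, 15], [0, 0, 0, 0, 15]]
  ]
}}

```text
clock: 12.45
tool_pos: [0.4434, -0.1439, 0.0471]
eef_rot: [0.969, -0.246, -0.005, -0.0]
contact_force: [-0.1, 0.9, 0.2]
opening: 0.26
```

```bash
python3 - <<'E'
from h import *
s=sensors.get_state();print(s['clock'],s['tool_pos'].round(4),jaw(s['eef_rot']),s['contact_force'],s['opening'],s['q'].round(3))
cv2.imwrite('pics/k6.png',cams.snapshot('wrist'))
cv2.imwrite('pics/k6s.png',cams.snapshot('scene'))
E
```

```text
12.45 [ 0.4434 -0.1439  0.0471] -2.066876989472471 [-0.14298205  0.94751661  0.15142616] 0.26037009362622293 [ 0.193  0.86   0.038  2.165 -0.229  0.13  -1.622]
```

View pics/k6.png

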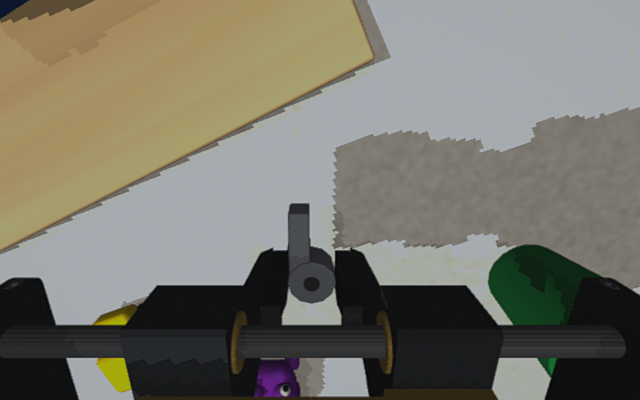

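View pics/k6s.png

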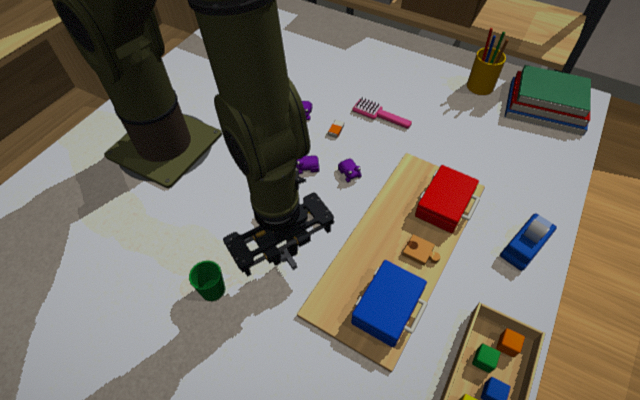

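Request:
{"api": "drive_tool", "payload": {
  "series": [
    [[0, 0, 35, 0, 15], [10, 5, 35, 0, 15], [20, 15, 35, 0.05, 15], [25, 20, 25, 0.06, 15], [30, 20, 0, 0.06, 15], [30, 20, 0, 0.06, 15], [30, 20, 0, 0.06, 15], [25, 20, 0, 0.06, 15], [20, 20, 0, 0.06, 15], [10, 10, 0, 0.04, 15]]
  ]
}}

```text
clock: 13.55
tool_pos: [0.6448, 0.009, 0.1765]
eef_rot: [1.0, -0.021, -0.005, -0.0]
contact_force: [-0.2, 0.2, -0.0]
opening: 0.263
```

Request:
{"api": "drive_tool", "payload": {
  "series": [
    [[10, 5, 0, 0, 15], [5, 2, 0, 0, 15], [0, 0, 0, 0, 15], [0, 0, 0, 0, 15], [0, 0, 0, 0, 15]]
  ]
}}

```text
clock: 14.05
tool_pos: [0.6579, 0.0121, 0.1774]
eef_rot: [1.0, -0.024, -0.005, 0.001]
contact_force: [-0.6, -0.8, -0.5]
opening: 0.265
```

```bash
python3 - <<'E'
from h import *
s=sensors.get_state();print(s['clock'],s['tool_pos'].round(4),jaw(s['eef_rot']),s['contact_force'],s['opening'])
cv2.imwrite('pics/k7.png',cams.snapshot('wrist'))
E
```

```text
14.05 [0.6579 0.0121 0.1774] -1.618038003307589 [-0.55154377 -0.82738319 -0.46536606] 0.2648847892142391
```

View pics/k7.png

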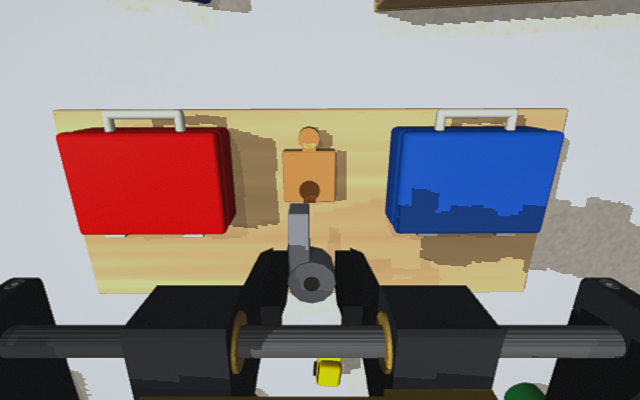

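```bash
python3 - <<'E'
from h import *
p=look('jigsaw',(309,170),45,xy=(.665,.0135),z0=.012,fn='pics/k8')
def tm(im,at):
    t=cams.trace('wrist','whistle');print([(round(d['confidence'],2),d['at'],int(d['mask'].sum())) for d in t])
    return t[0]['mask']
p=look('whistle',(311,250),xy=(.662,.0121),z0=.169,fn='pics/k9',mask=tm,S=4)
E
```

```text
(np.float64(0.0355), array([ 0.6647,  0.0136, -0.0411]))
(np.float64(0.0357), array([0.6647, 0.0137, 6.2398]))
clock 14.1 tcp [0.658  0.0122 0.1775] jaw -1.6179 qd 0.005
shift [6.7 1.4] turn y-grip 0.006
[]Traceback (most recent call last):
  File "<stdin>", line 6, in <module>
  File "h.py", line 81, in look
    k=cmask(im,name,at,rad) if mask is None else mask(im,at)
                                                 ~~~~^^^^^^^
  File "<stdin>", line 5, in tm
IndexError: list index out of range
```

```bash
python3 - <<'E'
from h import *
m=cams.camera_model('wrist');s=sensors.get_state();print(s['tool_pos'])
print('barrel',unproj(m,(312,284),.1873),'tip mid',unproj(m,(299,213),.1853))
im=cv2.imread('pics/k7.png')
for off in(4,5.6,7):
  print(off)
p=(.658+.0056,.0122,-.047)
overlay(im,m,[('whistle',(.658+o/1e3,.0122,-.047),.1693) for o in (5.6,)],'pics/k9o.png',(240,180,390,330),5)
E
```

```text
[0.65838915 0.01264884 0.17764498]
barrel [0.65407843 0.01253864 0.1873    ] tip mid [0.69040532 0.01678829 0.1853    ]
4
5.6
7
```

View pics/k9o.png

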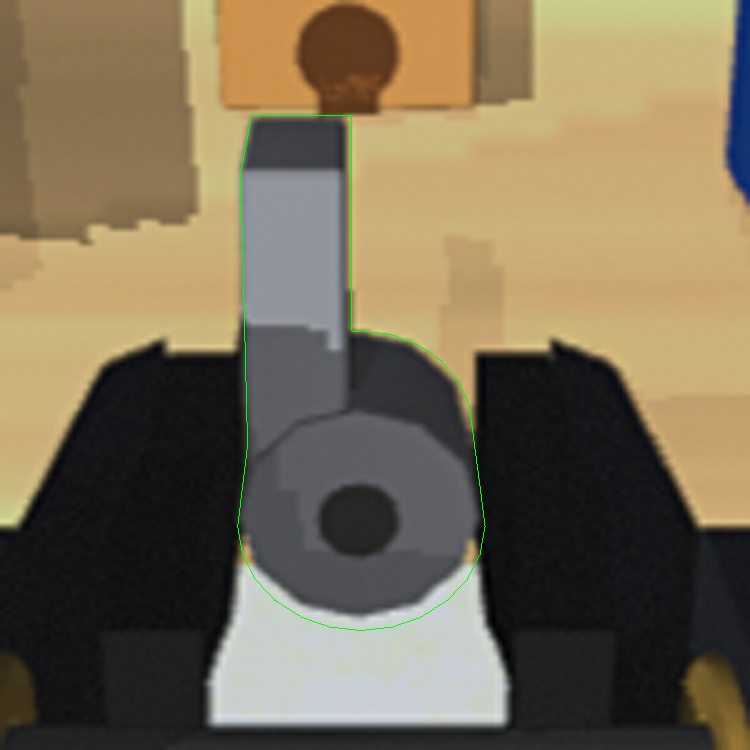

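Request:
{"api": "drive_tool", "payload": {
  "series": [
    [[1, 1, -30, 0, 15], [0, 0, -35, 0, 15], [0, 0, -30, 0, 15], [0, 0, -20, 0, 15], [0, 0, -10, 0, 15], [0, 0, -8, 0, 15], [0, 0, -5, 0, 15], [0, 0, 0, 0, 15], [0, 0, 0, 0, 15], [0, 0, 0, 0, 15]]
  ]
}}

```text
clock: 15.25
tool_pos: [0.6603, 0.0139, 0.0404]
eef_rot: [1.0, -0.023, -0.004, 0.001]
contact_force: [0.3, 0.0, -0.2]
opening: 0.26
```

Request:
{"api": "drive_tool", "payload": {
  "series": [
    [[-1, 0, -3, 0, 15], [0, 0, -2, 0, 15], [0, 0, 0, 0, 15], [0, 0, 0, 0, 15]]
  ]
}}

```text
clock: 15.65
tool_pos: [0.6586, 0.014, 0.0353]
eef_rot: [1.0, -0.023, -0.005, 0.001]
contact_force: [-1.3, 0.7, 5.6]
opening: 0.268
```

Request:
{"api": "drive_tool", "payload": {
  "series": [
    [[0, 0, 0, 0, 26], [0, 0, 0, 0, 32], [0, 0, 0, 0, 40], [0, 0, 0, 0, 46], [0, 0, 0, 0, 46], [0, 0, 20, 0, 46], [0, 0, 30, 0, 46], [0, 0, 30, 0, 46], [0, 0, 30, 0, 46], [-20, 0, 20, 0, 46]]
  ]
}}

```text
clock: 16.65
tool_pos: [0.6416, 0.0139, 0.1669]
eef_rot: [1.0, -0.023, -0.001, 0.001]
contact_force: [0.9, -0.4, -0.0]
opening: 0.522
```

Request:
{"api": "drive_tool", "payload": {
  "series": [
    [[-20, 10, 10, 0, 60], [-30, 15, 0, 0, 80], [-30, 20, 0, 0, 80], [-30, 20, 0, -0.1, 80], [-30, 20, 0, -0.1, 80], [-20, 20, 0, -0.1, 80], [-10, 10, 0, -0.1, 80], [0, 0, 0, -0.1, 80], [0, 0, 0, 0, 80], [0, 0, 0, 0, 80]]
  ]
}}

```text
clock: 17.65
tool_pos: [0.469, 0.1288, 0.1746]
eef_rot: [0.963, -0.269, -0.004, -0.0]
contact_force: [0.7, -0.1, 0.1]
opening: 0.907
```

```bash
python3 - <<'E'
from h import *
s=sensors.get_state();print(s['clock'],s['tool_pos'].round(4),jaw(s['eef_rot']),s['q'].round(2))
m=cams.camera_model('wrist');print(proj(m,np.array([[.4428,.1405,.015]])))
cv2.imwrite('pics/f1.png',cams.snapshot('wrist'))
im=cams.snapshot('top');cv2.imwrite('pics/f1t.png',cv2.resize(im[60:260,190:430],None,fx=3,fy=3,interpolation=cv2.INTER_CUBIC))
E
```

```text
17.65 [0.469  0.1288 0.1746] -2.1148480731775336 [-0.51  0.63  0.24  2.05 -0.31  0.5  -2.15]
[[314.35786338 209.12202495]]
```

View pics/f1.png

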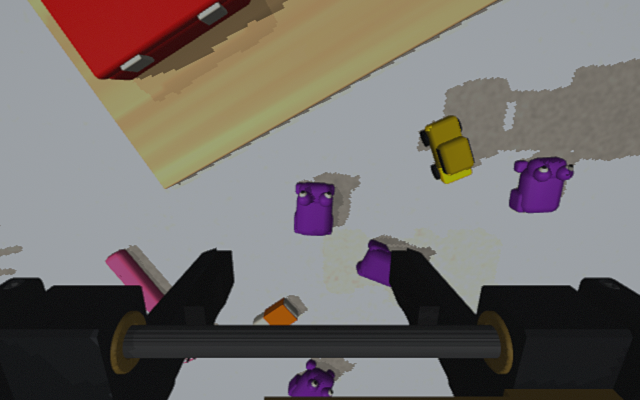

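View pics/f1t.png

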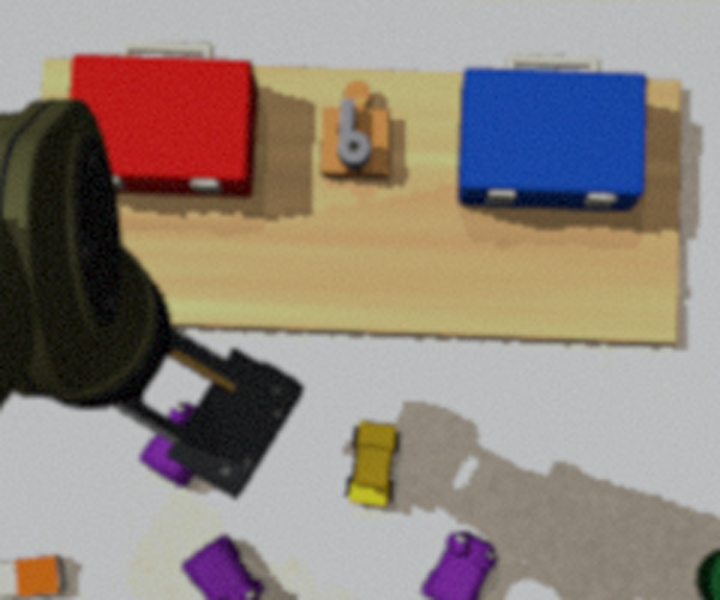

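```bash
python3 - <<'E'
from h import *
p=look('frog',(314,209),45,xy=(.4428,.1405),fn='pics/f2',S=4,yaws=[-.8,-.5,-.3])
E
```

```text
(np.float64(0.1639), array([ 0.4461,  0.1398, -0.585 ]))
(np.float64(0.164), array([ 0.446 ,  0.1399, -0.5926]))
clock 17.75 tcp [0.469  0.1286 0.1746] jaw -2.1161 qd 0.005
shift [-22.9  11.2] turn y-grip -0.04
```

View pics/f2o.png

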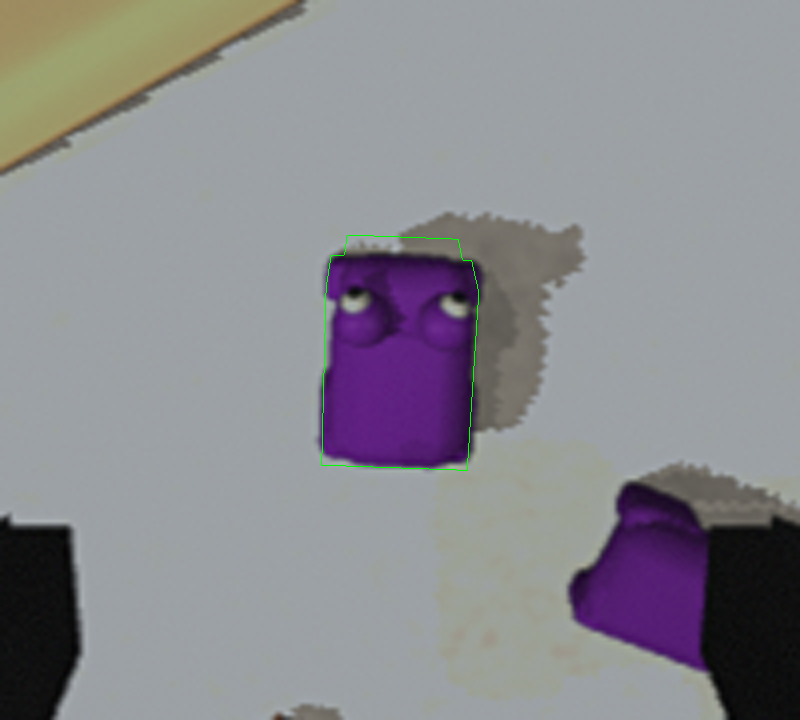

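```bash
python3 - <<'E'
from h import *
M['frog']=[box(-26.5,26.5,-18,18,4,22),box(5,17,-17,17,4,37)]
p=look('frog',(314,209),45,xy=(.4428,.1405),fn='pics/f3',S=4,yaws=[-.8,-.5,-.3])
m=cams.camera_model('wrist');print([(d['confidence'],unproj(m,d['at'],0)[:2]) for d in cams.mark_of('wrist','frog')]); print(unproj(m,(314.3,209),.012))
E
```

```text
(np.float64(0.1355), array([ 0.4419,  0.1422, -0.5798]))
(np.float64(0.1358), array([ 0.442 ,  0.1424, -0.5846]))
clock 17.8 tcp [0.469  0.1286 0.1746] jaw -2.1165 qd 0.003
shift [-27.1  13.6] turn y-grip -0.034
[(0.83, array([ 0.34556759, -0.06035416])), (0.78, array([0.24371908, 0.26574423])), (0.72, array([0.44056964, 0.14485974])), (0.62, array([0.34967724, 0.10694479]))]
[0.44191737 0.14087578 0.012     ]
```

View pics/f3o.png

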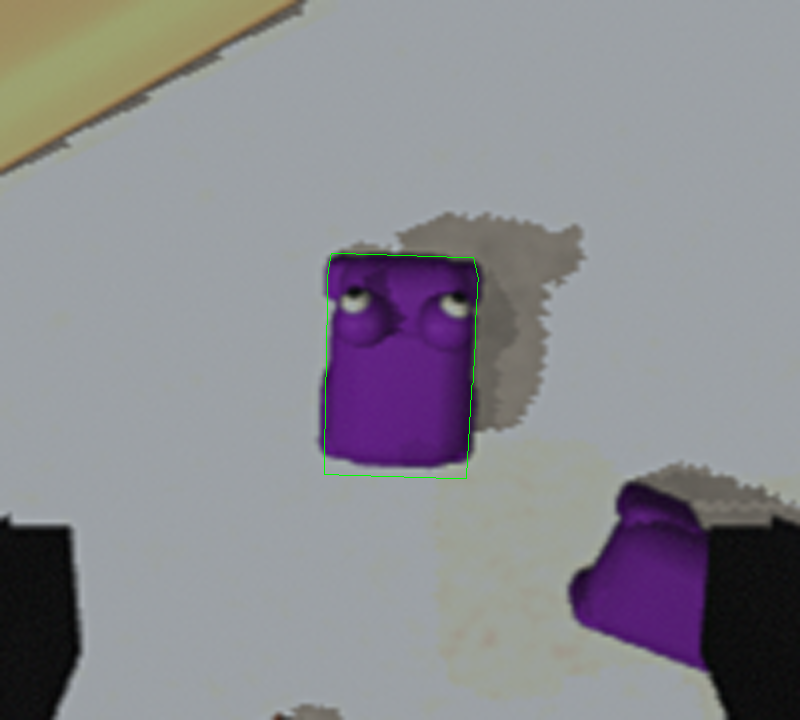

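Request:
{"api": "drive_tool", "payload": {
  "series": [
    [[-12, 6, -10, -0.03, 75], [-13, 6, -30, 0, 70], [0, 0, -35, 0, 70], [0, 0, -30, 0, 70], [0, 0, -15, 0, 70], [0, 0, 0, 0, 70], [0, 0, 0, 0, 70], [0, 0, 0, 0, 70]]
  ]
}}

```text
clock: 18.7
tool_pos: [0.4443, 0.141, 0.0554]
eef_rot: [0.959, -0.284, -0.004, -0.001]
contact_force: [0.1, 0.8, 0.7]
opening: 0.796
```

```bash
python3 - <<'E'
from h import *
s=sensors.get_state();print(s['clock'],s['tool_pos'].round(4),jaw(s['eef_rot']),s['contact_force'],s['q'].round(2))
cv2.imwrite('pics/f4.png',cams.snapshot('wrist'))
E
```

```text
18.7 [0.4443 0.141  0.0554] -2.1470859638483133 [0.11575792 0.77850397 0.69488927] [-0.44  0.84  0.07  2.17 -0.42  0.15 -2.13]
```

View pics/f4.png

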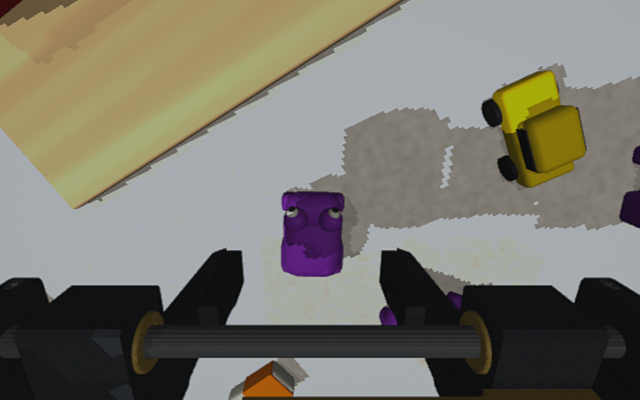

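Request:
{"api": "drive_tool", "payload": {
  "series": [
    [[0, 0, -20, 0, 65], [0, 0, -15, 0, 60], [0, 0, -10, 0, 56], [0, 0, 0, 0, 50], [0, 0, 0, 0, 40], [0, 0, 0, 0, 30], [0, 0, 0, 0, 30], [0, 0, 0, 0, 30]]
  ],
  "force": 20
}}

```text
clock: 19.55
tool_pos: [0.4442, 0.1411, 0.0103]
eef_rot: [0.959, -0.284, -0.004, -0.001]
contact_force: [0.9, 0.6, 5.8]
opening: 0.443
```

```bash
python3 - <<'E'
from h import *
s=sensors.get_state();print(s['clock'],s['tool_pos'].round(4),jaw(s['eef_rot']),s['contact_force'],s['opening']*88.1,s['q'].round(2))
cv2.imwrite('pics/f5.png',cams.snapshot('wrist'))
E
```

```text
19.55 [0.4442 0.1411 0.0103] -2.1469095611752245 [0.87157394 0.57681045 5.7742243 ] 39.03876046129034 [-0.41  0.94  0.02  2.17 -0.48  0.04 -2.07]
```

View pics/f5.png

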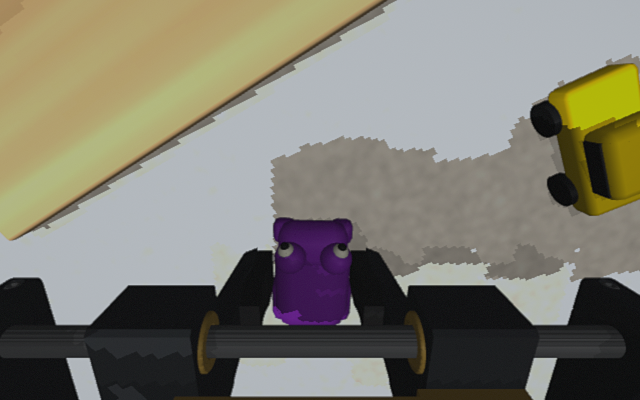

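Request:
{"api": "drive_tool", "payload": {
  "series": [
    [[0, 0, 15, 0, 30], [0, 0, 30, 0, 30], [0, 0, 35, 0, 30], [0, 0, 35, 0, 30], [0, 0, 35, 0, 30], [10, 0, 30, 0.05, 30], [20, 0, 10, 0.06, 30], [30, 0, 0, 0.08, 30], [30, 0, 0, 0.08, 30], [30, 0, 0, 0.08, 30]]
  ]
}}

```text
clock: 20.6
tool_pos: [0.5642, 0.141, 0.1998]
eef_rot: [0.994, -0.111, -0.005, 0.0]
contact_force: [0.3, 0.6, -0.2]
opening: 0.441
```

Request:
{"api": "drive_tool", "payload": {
  "series": [
    [[30, 2, 0, 0.08, 30], [30, 2, 0, 0.08, 30], [25, 2, 0, 0.03, 30], [15, 2, 0, 0, 30], [0, 0, 0, 0, 30], [0, 0, 0, 0, 30], [0, 0, 0, 0, 30]]
  ]
}}

```text
clock: 21.3
tool_pos: [0.6622, 0.1489, 0.1993]
eef_rot: [1.0, -0.018, -0.006, 0.001]
contact_force: [-0.2, -0.0, -0.2]
opening: 0.442
```

```bash
python3 - <<'E'
from h import *
s=sensors.get_state();print(s['clock'],s['tool_pos'].round(4),jaw(s['eef_rot']),s['contact_force'],s['opening']*88.1,s['eef_rot'].round(4))
m=cams.camera_model('wrist');im=cams.snapshot('wrist');cv2.imwrite('pics/f6.png',im)
kr=cmask(im,'red_lunchbox',proj(m,np.array([[.672,.152,.06]]))[0],110);print(kr.sum())
E
```

```text
21.3 [0.6622 0.1489 0.1993] -1.606887110528509 [-0.24497449 -0.02137768 -0.17776077] 38.94402392697795 [ 0.9998 -0.0181 -0.0055  0.001 ]
13648
```

View pics/f6.png

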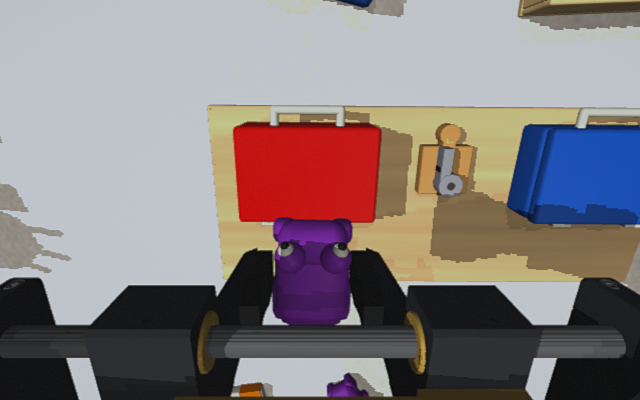

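```bash
python3 - <<'E'
from h import *
m=cams.camera_model('wrist');im=cv2.imread('pics/f6.png')
c=np.array([unproj(m,u,.062)[:2] for u in [(236,125),(380,124),(376,221),(239,220)]]);print(c,c.mean(0))
kr=cmask(im,'red_lunchbox',(308,170),100)
print(fit('red_lunchbox',[(m,kr)],.012,[-.04],(.67,.152))[0])
print(sensors.get_state()['tool_pos'])
E
```

```text
[[0.72072225 0.21092672]
 [0.71717203 0.08824107]
 [0.62778013 0.08890703]
 [0.63346115 0.21793019]] [0.67478389 0.15150125]
(np.float64(0.0921), array([ 0.6705,  0.1529, -0.0364]))
[0.66239888 0.14896524 0.19955312]
```

Request:
{"api": "drive_tool", "payload": {
  "series": [
    [[6, 2, -20, 0, 30], [6, 2, -30, 0, 30], [0, 0, -30, 0, 30], [0, 0, -25, 0, 30], [0, 0, -12, 0, 30], [0, 0, -5, 0, 30], [0, 0, 0, 0, 30], [0, 0, 0, 0, 30], [0, 0, 0, 0, 30]]
  ]
}}

```text
clock: 22.25
tool_pos: [0.6766, 0.1531, 0.079]
eef_rot: [1.0, -0.018, -0.003, 0.001]
contact_force: [-0.7, 0.8, -0.6]
opening: 0.441
```

Request:
{"api": "drive_tool", "payload": {
  "series": [
    [[0, 0, -2, 0, 30], [0, 0, -1, 0, 30], [0, 0, 0, 0, 30], [0, 0, 0, 0, 30]]
  ]
}}

```text
clock: 22.65
tool_pos: [0.6756, 0.1529, 0.0745]
eef_rot: [1.0, -0.018, -0.005, 0.001]
contact_force: [1.1, 0.1, -1.1]
opening: 0.444
```

Request:
{"api": "drive_tool", "payload": {
  "series": [
    [[-1, 0, -1.5, 0, 30], [0, 0, -1, 0, 30], [0, 0, 0, 0, 30], [0, 0, 0, 0, 30]]
  ]
}}

```text
clock: 23.05
tool_pos: [0.6745, 0.1529, 0.0724]
eef_rot: [1.0, -0.018, -0.005, 0.001]
contact_force: [-2.1, -0.3, 3.2]
opening: 0.439
```

Contact is felt at the expected height, so I'll release and back off.

Request:
{"api": "drive_tool", "payload": {
  "series": [
    [[0, 0, 0, 0, 42], [0, 0, 0, 0, 48], [0, 0, 0, 0, 56], [0, 0, 0, 0, 60], [0, 0, 0, 0, 60], [0, 0, 20, 0, 60], [0, 0, 30, 0, 60], [0, 0, 30, 0, 60], [0, 0, 30, 0, 60], [-20, 10, 20, 0, 60]]
  ]
}}

```text
clock: 24.05
tool_pos: [0.6576, 0.1605, 0.2045]
eef_rot: [1.0, -0.02, -0.002, 0.001]
contact_force: [0.8, 0.7, -0.6]
opening: 0.683
```

Request:
{"api": "drive_tool", "payload": {
  "series": [
    [[-30, 20, 0, 0, 60], [-30, 25, 0, 0, 70], [-30, 25, 0, 0, 80], [-30, 25, 0, 0.05, 80], [-30, 25, 0, 0.05, 80], [-10, 25, 0, 0, 80], [0, 20, 0, 0, 80], [0, 0, 0, 0, 80], [0, 0, 0, 0, 80]]
  ]
}}

```text
clock: 24.95
tool_pos: [0.4949, 0.3271, 0.202]
eef_rot: [0.999, 0.032, -0.004, 0.002]
contact_force: [0.9, -1.4, 0.2]
opening: 0.903
```

```bash
python3 - <<'E'
from h import *
s=sensors.get_state();print(s['clock'],s['tool_pos'].round(4),jaw(s['eef_rot']),s['q'].round(2))
m=cams.camera_model('wrist');print(proj(m,np.array([[.429,.357,.01]])))
cv2.imwrite('pics/b1.png',cams.snapshot('wrist'))
cv2.imwrite('pics/b1s.png',cams.snapshot('scene'))
E
```

```text
24.95 [0.4949 0.3271 0.202 ] -1.5070585911335408 [-0.77  0.7   0.19  1.71 -0.19  0.76 -1.99]
[[280.9232887  228.51386567]]
```

View pics/b1.png

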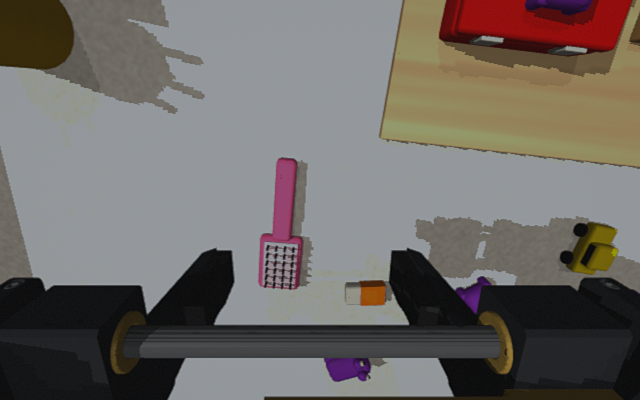

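View pics/b1s.png

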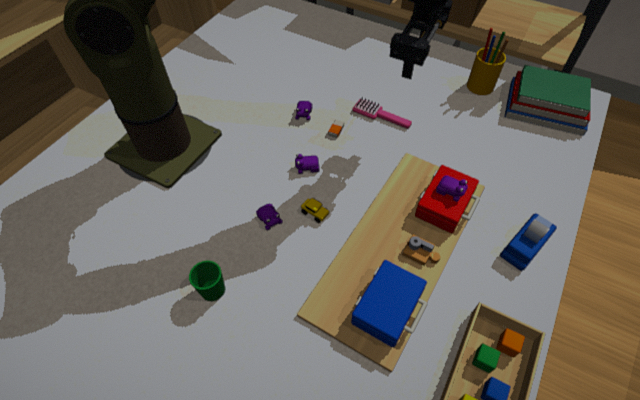

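```bash
python3 - <<'E'
from h import *
M['hairbrush']=[box(-80,10,-11,11,0,16),box(10,80,-25,25,0,14),box(18,72,-18,18,0,25)]
def tm(im,at):
    t=cams.trace('wrist','hairbrush');print([(round(d['confidence'],2),d['at'],int(d['mask'].sum())) for d in t])
    return min(t,key=lambda d:np.hypot(*(np.array(d['at'])-at)))['mask']
p=look('hairbrush',(281,228),xy=(.429,.357),fn='pics/b2',mask=tm,S=4,yaws=[2.9,3.1,3.3])
c,s=np.cos(p[2]),np.sin(p[2]);print('grip pt',p[0]-.008*c,p[1]-.008*s)
E
```

```text
[(0.96, [280.3, 242.5], 3828)]
(np.float64(0.0875), array([0.4298, 0.3553, 3.1091]))
(np.float64(0.0879), array([0.4298, 0.3552, 3.1108]))
clock 25.05 tcp [0.4953 0.3258 0.202 ] jaw -1.5096 qd 0.006
shift [-65.5  29.5] turn y-grip -0.094
grip pt 0.4377957772813896 0.35504010450866896
```

View pics/b2o.png

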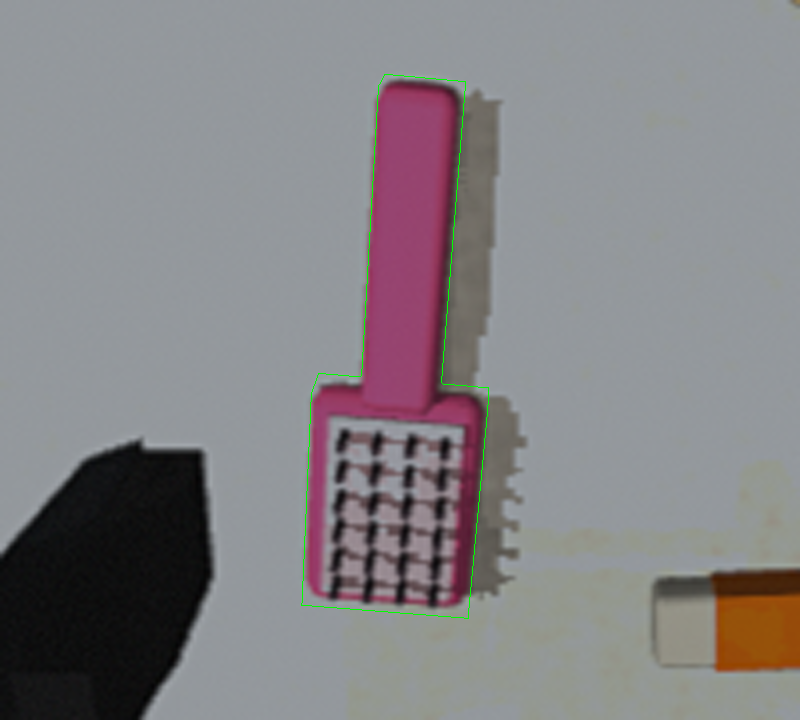

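Request:
{"api": "drive_tool", "payload": {
  "series": [
    [[-20, 10, 0, -0.04, 60], [-20, 10, -20, -0.05, 60], [-17, 9, -30, 0, 60], [0, 0, -35, 0, 60], [0, 0, -35, 0, 60], [0, 0, -25, 0, 60], [0, 0, 0, 0, 60], [0, 0, 0, 0, 60], [0, 0, 0, 0, 60]]
  ]
}}

```text
clock: 26.05
tool_pos: [0.4388, 0.3571, 0.0585]
eef_rot: [1.0, -0.014, -0.004, 0.0]
contact_force: [-0.2, 0.1, 1.0]
opening: 0.679
```

```bash
python3 - <<'E'
from h import *
s=sensors.get_state();print(s['clock'],s['tool_pos'].round(4),jaw(s['eef_rot']),s['q'].round(2))
cv2.imwrite('pics/b3.png',cams.snapshot('wrist'))
E
```

```text
26.05 [0.4388 0.3571 0.0585] -1.5978513605731859 [-0.84  0.89  0.13  1.87 -0.28  0.4  -2.09]
```

View pics/b3.png

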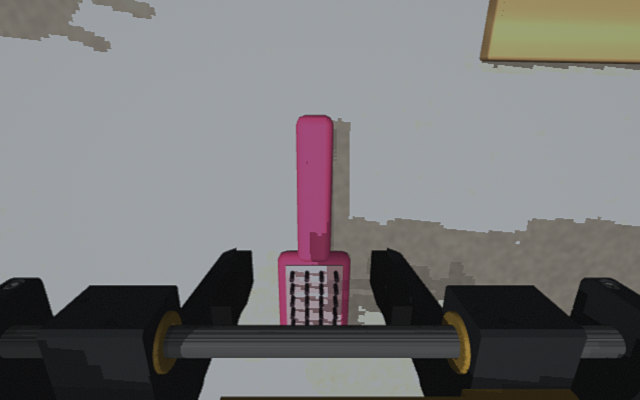

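Request:
{"api": "drive_tool", "payload": {
  "series": [
    [[-1, -2, -20, 0, 60], [0, 0, -20, 0, 50], [0, 0, -14, 0, 45], [0, 0, 0, 0, 40], [0, 0, 0, 0, 30], [0, 0, 0, 0, 15], [0, 0, 0, 0, 15], [0, 0, 0, 0, 15]]
  ],
  "force": 25
}}

```text
clock: 26.9
tool_pos: [0.4372, 0.3554, 0.004]
eef_rot: [1.0, -0.013, -0.004, 0.0]
contact_force: [0.5, -0.5, 5.3]
opening: 0.25
```

Request:
{"api": "drive_tool", "payload": {
  "series": [
    [[0, 0, 10, 0, 15], [0, 0, 25, 0, 15], [0, 0, 35, 0, 15], [0, 0, 35, 0, 15], [0, 0, 35, 0, 15], [0, 0, 30, 0, 15], [0, 0, 0, 0, 15], [0, 0, 0, 0, 15]]
  ]
}}

```text
clock: 27.7
tool_pos: [0.4365, 0.355, 0.1738]
eef_rot: [1.0, -0.013, -0.004, 0.0]
contact_force: [-0.1, -0.7, -1.2]
opening: 0.247
```

```bash
python3 - <<'E'
from h import *
s=sensors.get_state();print(s['clock'],s['tool_pos'].round(4),jaw(s['eef_rot']),s['q'].round(2),s['moment'])
cv2.imwrite('pics/b4.png',cams.snapshot('wrist'))
E
```

```text
27.7 [0.4365 0.355  0.1738] -1.5968027471305386 [-0.89  0.71  0.21  1.83 -0.24  0.64 -2.12] [ 0.01283021 -0.02771575 -0.00915889]
```

View pics/b4.png

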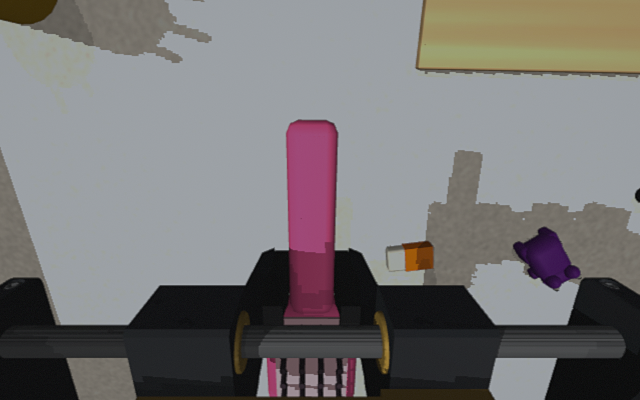

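Request:
{"api": "drive_tool", "payload": {
  "series": [
    [[0, -10, 10, 0.05, 15], [5, -25, 10, 0.1, 15], [10, -30, 10, 0.1, 15], [10, -30, 0, 0.1, 15], [10, -30, 0, 0.1, 15], [10, -30, 0, 0.1, 15], [10, -30, 0, 0.1, 15], [10, -30, 0, 0.1, 15], [10, -30, 0, 0.1, 15], [10, -30, 0, 0.1, 15]]
  ]
}}

```text
clock: 28.75
tool_pos: [0.5208, 0.0785, 0.2015]
eef_rot: [0.894, 0.448, -0.005, 0.002]
contact_force: [0.1, -0.3, -1.0]
opening: 0.249
```

Request:
{"api": "drive_tool", "payload": {
  "series": [
    [[10, -30, 0, 0.1, 15], [10, -30, 0, 0.1, 15], [10, -30, 0, 0.1, 15], [5, -30, 0, 0.1, 15], [5, -30, 0, 0.1, 15], [0, -25, 0, 0.1, 15], [0, -15, 0, 0.05, 15], [0, 0, 0, 0, 15], [0, 0, 0, 0, 15], [0, 0, 0, 0, 15]]
  ]
}}

```text
clock: 29.75
tool_pos: [0.5614, -0.1081, 0.2025]
eef_rot: [0.705, 0.709, -0.002, 0.003]
contact_force: [1.0, 0.4, -0.7]
opening: 0.246
```

```bash
python3 - <<'E'
from h import *
s=sensors.get_state();print(s['clock'],s['tool_pos'].round(4),jaw(s['eef_rot']),s['q'].round(2),s['opening'])
cv2.imwrite('pics/b5.png',cams.snapshot('wrist'))
cv2.imwrite('pics/b5t.png',cams.snapshot('scene'))
E
```

```text
29.75 [ 0.5614 -0.1081  0.2025] 0.004529176036156477 [ 0.3   0.68 -0.33  1.77  0.32  0.75 -0.19] 0.2460840491388285
```

View pics/b5.png

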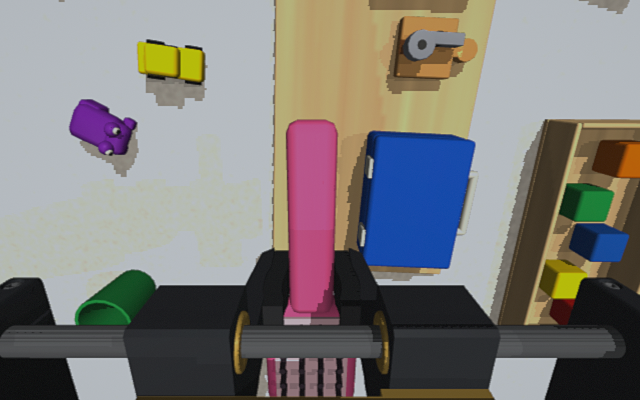

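View pics/b5t.png

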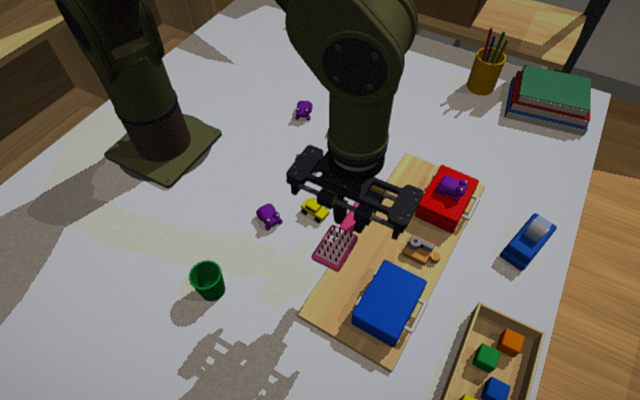

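```bash
python3 - <<'E'
from h import *
m=cams.camera_model('wrist');im=cv2.imread('pics/b5.png');s=sensors.get_state()
k=cmask(im,'blue_lunchbox',(417,200),85)
f=fit('blue_lunchbox',[(m,k)],.012,[-.04],(.66,-.1265))[0];print(f)
b=np.array([.660,-.1265]);
for b,y in ((b,-.043),(f[1][:2],f[1][2])):
    R=np.array([[np.cos(y),-np.sin(y)],[np.sin(y),np.cos(y)]])
    t=b+R@[-.095,.0074];print('tcp target',t,'shift',(t-s['tool_pos'][:2])*1e3,'turn',y-jaw(s['eef_rot']))
overlay(im,m,[('blue_lunchbox',f[1],.012)],'pics/b6.png',(320,90,520,300),3)
E
```

```text
(np.float64(0.1009), array([ 0.6583, -0.128 , -0.0415]))
tcp target [ 0.56540592 -0.1150231 ] shift [ 3.78431211 -6.67219001] turn -0.04797144463066305
tcp target [ 0.56368881 -0.116665  ] shift [ 2.06720319 -8.31409399] turn -0.04647144463066306
```

View pics/b6.png

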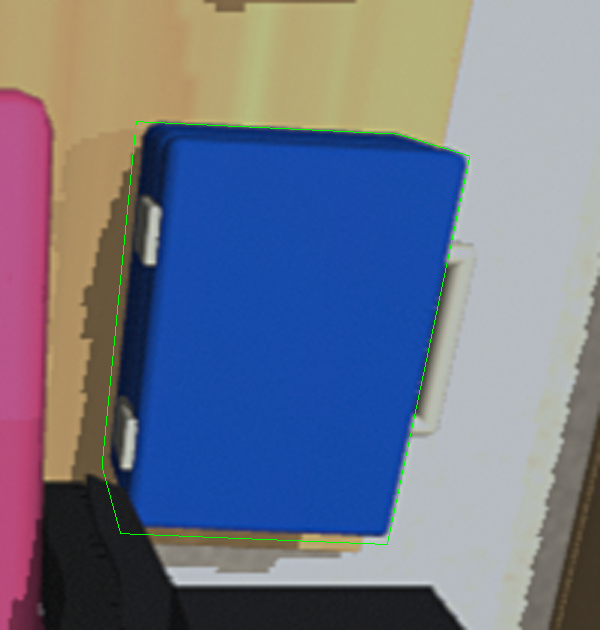

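Request:
{"api": "drive_tool", "payload": {
  "series": [
    [[2, -4, -20, -0.03, 15], [1, -3, -30, -0.017, 15], [0, 0, -35, 0, 15], [0, 0, -35, 0, 15], [0, 0, -30, 0, 15], [0, 0, -20, 0, 15], [0, 0, 0, 0, 15], [0, 0, 0, 0, 15], [0, 0, 0, 0, 15]]
  ]
}}

```text
clock: 30.75
tool_pos: [0.5657, -0.1168, 0.0344]
eef_rot: [0.722, 0.691, -0.002, 0.005]
contact_force: [0.4, 0.6, -1.4]
opening: 0.247
```

```bash
python3 - <<'E'
from h import *
s=sensors.get_state();print(s['clock'],s['tool_pos'].round(4),jaw(s['eef_rot']),s['opening'])
cv2.imwrite('pics/b7.png',cams.snapshot('wrist'))
E
```

```text
30.75 [ 0.5657 -0.1168  0.0344] -0.04362853727978379 0.2466135090909298
```

View pics/b7.png

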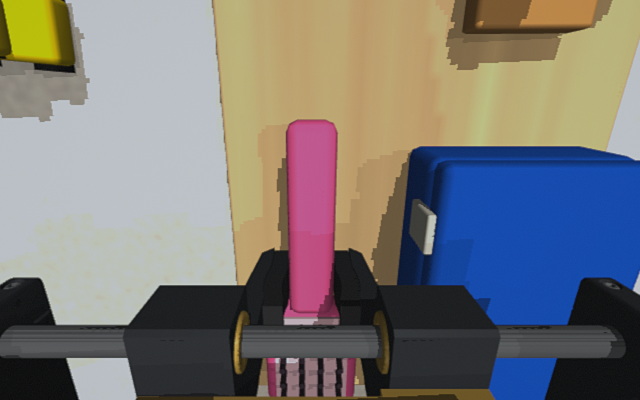

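Request:
{"api": "drive_tool", "payload": {
  "series": [
    [[-1, 1, -8, 0, 15], [0, 0, -5, 0, 15], [0, 0, -4, 0, 15], [0, 0, 0, 0, 15], [0, 0, 0, 0, 15], [0, 0, 0, 0, 15]]
  ]
}}

```text
clock: 31.4
tool_pos: [0.5636, -0.1161, 0.0159]
eef_rot: [0.723, 0.691, -0.003, 0.004]
contact_force: [-0.1, -0.8, -0.8]
opening: 0.248
```

Request:
{"api": "drive_tool", "payload": {
  "series": [
    [[0, 0, -1, 0, 15], [0, 0, 0, 0, 15], [0, 0, 0, 0, 15]]
  ]
}}

```text
clock: 31.7
tool_pos: [0.5636, -0.1161, 0.0158]
eef_rot: [0.722, 0.691, -0.003, 0.004]
contact_force: [-2.2, 1.5, 7.2]
opening: 0.244
```

Request:
{"api": "drive_tool", "payload": {
  "series": [
    [[0, 0, 0, 0, 25], [0, 0, 0, 0, 30], [0, 0, 0, 0, 36], [0, 0, 0, 0, 40], [0, 0, 0, 0, 40], [0, 0, 15, 0, 40], [0, 0, 25, 0, 40], [0, 0, 30, 0, 40], [0, 0, 30, 0, 40], [0, 0, 30, 0, 40]]
  ]
}}

```text
clock: 32.7
tool_pos: [0.5635, -0.1161, 0.1473]
eef_rot: [0.722, 0.691, -0.003, 0.004]
contact_force: [0.4, -0.3, 0.4]
opening: 0.455
```

Request:
{"api": "drive_tool", "payload": {
  "series": [
    [[-20, -10, 30, 0, 50], [-30, -20, 30, 0, 60], [-30, -20, 20, 0, 60], [-30, -30, 0, 0, 60], [-30, -30, 0, 0, 60], [-30, -30, 0, 0, 60], [-20, -20, 0, 0, 60], [-20, -30, 0, 0, 60], [0, 0, 0, 0, 60], [0, 0, 0, 0, 60]]
  ]
}}

```text
clock: 33.7
tool_pos: [0.3532, -0.3065, 0.2258]
eef_rot: [0.723, 0.691, -0.003, 0.004]
contact_force: [0.0, -0.2, 0.4]
opening: 0.678
```

```bash
python3 - <<'E'
from h import *
s=sensors.get_state();print(s['clock'],s['tool_pos'].round(4))
a=cams.snapshot('top');b=cams.snapshot('scene');cv2.imwrite('pics/e1.png',a);cv2.imwrite('pics/e1s.png',b)
cv2.imwrite('pics/e1c.png',cv2.resize(a[60:280,140:460],None,fx=2.5,fy=2.5,interpolation=cv2.INTER_CUBIC))
cv2.imwrite('pics/e1d.png',cv2.resize(b[140:360,280:520],None,fx=2.6,fy=2.6,interpolation=cv2.INTER_CUBIC))
E
```

```text
33.7 [ 0.3532 -0.3065  0.2258]
```

View pics/e1c.png

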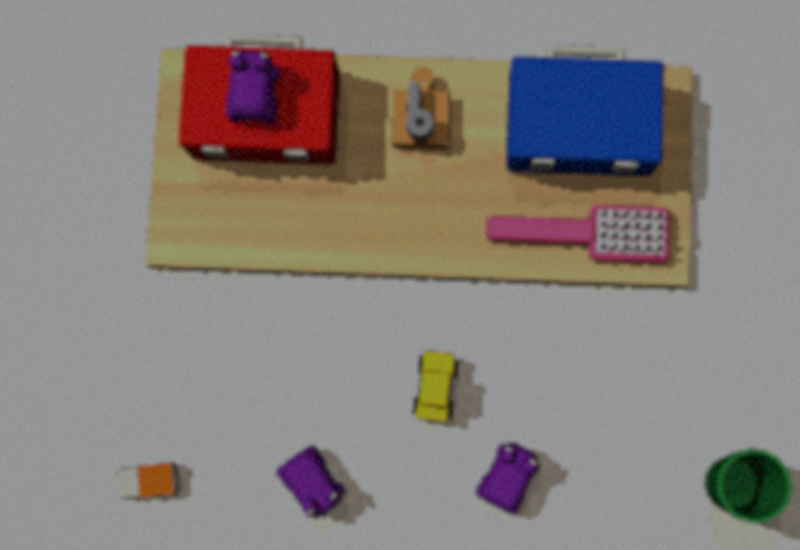

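View pics/e1d.png

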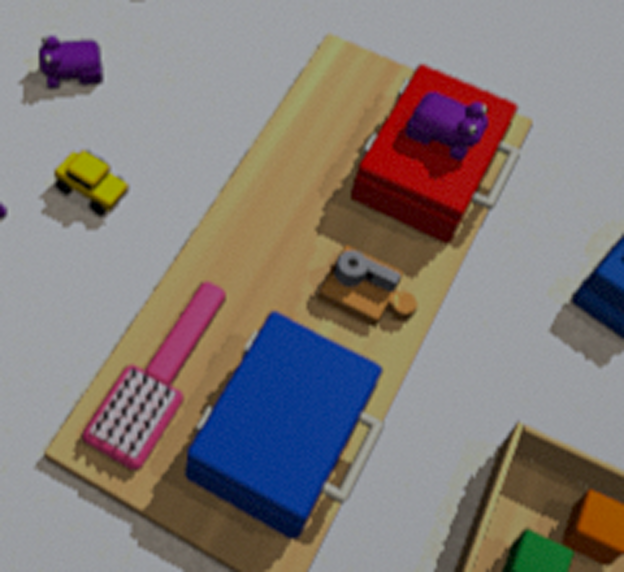

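```bash
python3 - <<'E'
from h import *
im=cv2.imread('pics/e1.png');m=cams.camera_model('top');sc=cv2.imread('pics/e1s.png');ms=cams.camera_model('scene')
M['frog']=[box(-26.5,26.5,-18,18,4,22),box(5,17,-17,17,4,37)]
a=proj(m,np.array([[.672,.152,.08],[.564,-.123,.02],[.665,.0136,.02]]));b=proj(ms,np.array([[.672,.152,.08],[.564,-.123,.02]]))
V=[(m,cmask(im,'frog',a[0],30)),(ms,cmask(sc,'frog',b[0],30))]
for v in V: print('frog',fit('frog',[v],.062,[-.04,.2],(.672,.152))[0])
t=cams.trace('top','hairbrush');print(t[0]['at'],t[0]['confidence'])
print('brush',fit('hairbrush',[(m,t[0]['mask'])],.012,[-1.6],(.564,-.123))[0])
t=cams.trace('scene','hairbrush');print('brush',fit('hairbrush',[(ms,t[0]['mask'])],.012,[-1.6],(.564,-.123))[0])
for o,x in (('red_lunchbox',(.672,.152)),('blue_lunchbox',(.66,-.127))):
    for c in ('top','scene'):
        t=cams.trace(c,o);mm=m if c=='top' else ms
        print(o,c,fit(o,[(mm,t[0]['mask'])],.012,[-.04],x)[0])
for o in ['cup','toy_car','eraser','frog']: print(o,[(round(d['confidence'],2),unproj(m,d['at'],.062 if d['at'][1]<140 else 0)[:2].round(4)) for d in cams.mark_of('top',o)])
E
```

```text
frog (np.float64(0.1538), array([ 0.6755,  0.1523, -0.0861]))
frog (np.float64(0.1431), array([ 0.6752,  0.1511, -0.0575]))
[382.0, 150.4] 0.7
brush (np.float64(0.1925), array([ 0.5626, -0.122 , -1.6262]))
brush (np.float64(0.1352), array([ 0.5646, -0.1229, -1.6055]))
red_lunchbox top (np.float64(0.2747), array([ 0.6732,  0.153 , -0.0259]))
red_lunchbox scene (np.float64(1.0), array([ 0.6698,  0.1798, -0.54  ]))
blue_lunchbox top (np.float64(0.0639), array([ 0.661 , -0.1252, -0.0517]))
blue_lunchbox scene (np.float64(0.097), array([ 0.6612, -0.1284, -0.0319]))
cup [(0.61, array([ 0.341 , -0.2544]))]
toy_car [(0.57, array([ 4.287e-01, -2.000e-04]))]
eraser [(0.68, array([0.3454, 0.2503]))]
frog [(0.85, array([0.6739, 0.1527])), (0.8, array([0.239 , 0.2614])), (0.78, array([ 0.3504, -0.0569])), (0.61, array([0.3504, 0.1146])), (0.61, array([0.4278, 0.0051]))]
```

```bash
python3 - <<'E'
from plant import r,sensors
print(r.finish_job(), sensors.get_state()['clock'])
E
```

```text
the job is handed in; nothing more can be done
the job is handed in; nothing more can be done
```

The lost property is set out on the board as asked, and the job was handed in at about 34 s with the gripper clear of everything.

| Item | Where it ended up | How it was checked |
|---|---|---|
| Jigsaw | Flat at (0.665, 0.014), within 1–2 mm of the midpoint between the two lunchboxes | Fitted in the wrist camera |
| Whistle | Flat on the jigsaw's middle, placed after the jigsaw was let go | By eye from the final top and scene pictures, about 2 mm; no separate fit |
| Frog | The farthest one, upright on the red lid, 2–3 mm from its centre | Fitted in both the top and scene pictures |
| Hairbrush | Bristles up on the board at (0.564, -0.122), about 25 mm in front of the blue lunchbox, parallel to it and centred | Fitted in both the top and scene pictures |

- **Left alone:** The lunchboxes, cup, toy car and eraser were within about 5 mm of their first readings, which is detection noise.
- **Disagreements:** The network's mask for the red lunchbox in the last scene picture gave a useless fit. I relied on the top view and the earlier wrist fits for it instead. The frog fits vary by about 2 mm because my model of it is rough.
- **Joint limit:** Joint 6 came right up to its lower limit (0.04 rad) while picking up the frog, but the readings showed it at the limit, not past it.

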